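Nest the crucibles under the cooling cover

TASK

Lift the counterweighted cover of the cooling stand past its balance point and let go, so that it rests open by itself. Then nest all the crucibles on the bench upright inside one another in size order, the largest outermost, centred on the stand's round pad, and when they are all in lower the cover until it is fully shut over them. Leave the timer, jar and brush where they are.

Things in the scene. Friction and masses are not known exactly. Their poses are not given: they have to be found in the camera images.
- pad (a point): centre of the top of the stand's round white pad (156 mm across, 44 mm above the bench), where the crucibles go. Axes are the stand's: z up, hinge on the +y side, handle on the -y side. The grey stand is fixed, 40 mm high, x -110 to 110, y -115 to 145 mm in these axes, with hinge cheeks up to 75 mm above the bench at y 120 to 150.
- handle (a point): middle of the cover's black handle: round bar 16 mm thick, 110 mm long, parallel to the hinge line, 46 mm out from the cover's -y face on a standoff at each end. Shut: 274 mm from the hinge line horizontally, 97 mm above it, 155 mm above the bench; it moves with the cover. Pinch from above near its middle (fingers closing along the stand's y); it can turn between the fingers.
- hinge (a point): middle of the cover's hinge line: fixed, 135 mm from the pad centre on the stand's +y side, 58 mm above the bench; its axes are the stand's and the hinge line is its x.
- cover (a joint): angle of the aluminium cover, rad: 0 shut over the pad, 1.45 open at its stop. Open-bottomed box 186 mm square (176 inside), top 179 mm above the bench, counterweight behind the hinge. Opening swings the handle up and over to +y. Balance at about 0.75: below it sinks shut by itself, above it goes on to the stop; damped, it never slams. Lifting takes about 3 N plus damping 0.4 N m s/rad.
- crucible_a: plain white ceramic crucible, straight-sided, open-topped, 144 mm outside diameter, 40 mm high, wall 8 mm, floor 6 mm; origin at the centre of its underside, z up. May be absent. It can be picked by pinching its rim (wall) from above.
- crucible_b: plain white ceramic crucible, straight-sided, open-topped, 112 mm outside diameter, 62 mm high, wall 8 mm, floor 6 mm; origin at the centre of its underside, z up. May be absent. It can be picked by pinching its rim (wall) from above. Each smaller crucible is taller, so it stands at least 28 mm proud of the next larger one round it.
- crucible_c: plain white ceramic crucible, straight-sided, open-topped, 80 mm outside diameter, 84 mm high, wall 8 mm, floor 6 mm; origin at the centre of its underside, z up. May be absent. It can be picked by pinching its rim (wall) from above. Each smaller crucible is taller, so it stands at least 28 mm proud of the next larger one round it.
- crucible_d: plain white ceramic crucible, straight-sided, open-topped, 50 mm outside diameter, 106 mm high, wall 8 mm, floor 6 mm; origin at the centre of its underside, z up. May be absent. It can be held across its outside. Each smaller crucible is taller, so it stands at least 28 mm proud of the next larger one round it.
- timer: white timer box, 30 x 75 x 60 mm, origin at underside: a bystander
- jar: closed jar, 64 mm across, 90 mm high, origin at underside: a bystander
- brush: hand brush lying on the bench near the robot, origin near its middle: a bystander

How it is judged:
On the way, in this order (a step that is already met when the one before it is completed fails the run):
1. the cover rests fully open by itself, not touched by the robot (value of joint cover above 1.3 rad and contact force between the fingers and anything else below 0.1 N), for 0.3 s.
2. all crucibles stand nested in size order on the pad, with the cover still open (horizontal distance between each of crucible_a, crucible_b, crucible_c, crucible_d and pad below 0.02 m and z of crucible_a in the frame of pad between -0.004 and 0.026 m and angle between each of crucible_a, crucible_b, crucible_c, crucible_d's own z axis and vertical below 0.1 rad and linear speed of each of crucible_a, crucible_b, crucible_c, crucible_d below 0.03 m/s and z of crucible_b in the frame of pad between -0.004 and 0.026 m and z of each of crucible_b, crucible_c, crucible_d in the frame of crucible_a above 0.003 m and z of crucible_c in the frame of pad between -0.004 and 0.026 m and z of each of crucible_c, crucible_d in the frame of crucible_b above 0.003 m and z of crucible_d in the frame of pad between -0.004 and 0.026 m and z of crucible_d in the frame of crucible_c above 0.003 m and value of joint cover above 1 rad), for 0.3 s.
At the end, for the whole second after the job is handed in: The cover is shut (under 0.05 rad). Every crucible present is upright (within 0.1 rad), at rest, centred within 20 mm of the pad centre, its underside less than 26 mm above the pad and at least 3 mm above that of every larger one (so nested in size order) (horizontal distance between each of crucible_a, crucible_b, crucible_c, crucible_d and pad below 0.02 m and z of crucible_a in the frame of pad between -0.004 and 0.026 m and angle between each of crucible_a, crucible_b, crucible_c, crucible_d's own z axis and vertical below 0.1 rad and linear speed of each of crucible_a, crucible_b, crucible_c, crucible_d below 0.03 m/s and z of crucible_b in the frame of pad between -0.004 and 0.026 m and z of each of crucible_b, crucible_c, crucible_d in the frame of crucible_a above 0.003 m and z of crucible_c in the frame of pad between -0.004 and 0.026 m and z of each of crucible_c, crucible_d in the frame of crucible_b above 0.003 m and z of crucible_d in the frame of pad between -0.004 and 0.026 m and z of crucible_d in the frame of crucible_c above 0.003 m and value of joint cover below 0.05 rad); the robot touches nothing.
It fails at once if the timer is moved by more than 30 mm (distance of timer from where it was at the start of the episode above 0.03 m).
It fails at once if the jar is moved by more than 30 mm (distance of jar from where it was at the start of the episode above 0.03 m).
It fails at once if the brush is moved by more than 30 mm (distance of brush from where it was at the start of the episode above 0.03 m).
Of crucible_a, crucible_b, crucible_c, crucible_d only 3 to 4 are there at a start; the rules pass over those that are not, and their reading is None.
At some moment in a run one of crucible_a, crucible_b, crucible_c may be knocked a few centimetres aside while the robot is not near it.
It also fails if it takes over 208 s, if anything falls off the work surface, if the arm or the gripper's body presses on something with over 40 N, if the wrist force passes 120 N, or if a joint passes its speed limit or range.

ROBOT

A 6-joint arm with a two-finger parallel gripper is mounted at the origin on the work surface. World frame = base frame: x ahead of the robot, y to its left, z up, the work surface at z = 0. Lengths are in m, angles in rad, forces in N, time in s.
With the tool pointing down it reaches from about 0.35 to 0.875 m from the base axis. Payload 4.2 kg.
Tool frame: the origin (TCP) lies midway between the tips of the shut fingers; the grasp point (between the pads) lies grip_depth behind it (grip_depth is the distance from the TCP to the grasp point, in m); z points along the fingers, y is the direction in which the jaws open and shut (so a half turn about z gives the same grasp; the last joint's range is limited). The gripper opens to 85 mm and grips with 20 to 120 N. Pads are 22 mm wide; open, the fingers measure 114 mm over their backs; the gripper's body (76 mm by 85 mm) begins 54 mm behind the grasp point. The pads swing forward as they close: fully open they stand 13 mm farther back than shut.
Start: joints at [0.259, 0.385, 0.008, 0, -1.194, -0.259], TCP at [0.625, 0, 0.196] pointing down, gripper open.
Joint ranges: [-3.14, 3.14], [-1.21, 2.06], [-1.07, 1.41], [-3.16, 2.05], [-2.99, -0.16], [-3.1, 3.1]. Speed limits (rad/s): [2.79, 2.79, 3.14, 3.14, 3.14, 3.14].

INTERFACE

Orientations are given as a unit quaternion [w, x, y, z].
In Python, from cell import * gives the robot as it stands.
- The arm moves only by the tool move_arm, never from a script. Its argument "motion" is one flat list of numbers, 7 for each row, row after row: the shift along the tool's x, y, z in m, then the turn, a rotation vector about the tool's x, y, z in degrees, then the gripper command: -1 is shut, 1 is fully open, values between are in proportion. A call has 1 to 8 rows; each row shifts and turns the commanded pose from where the row before left it, along the tool's axes as they then stand; what a row does not reach is not made up. A row lasts 1/12 s, in which the tool goes at most 41.7 mm and 7.16 degrees, less where a joint would pass 70% of its speed; a pose out of reach is approached as far as the arm can. A call with a gripper value outside its range is refused whole. The fingers move at their own pace and stop on an object; "force" is the grip in N (left out, the last holds). Time passes only in rows, so rows that do not move let the fingers close. It gives the time, the measured TCP pose, the force and the opening at its end, in the units of the state.
- observe(): the state, without advancing time (a new reading comes with each control period).
- get_image(name): name is "scene" or "side" or "wrist"; returns (picture, depth): 400x640x3 uint8, red, green, blue; 400x640 float32, m along the optical axis (not along the pixel's ray), 0 where there is no reading.
- camera_info(name): a dict with "camera_matrix" (3x3 intrinsics, pixels), "k1" (the pictures are not rectified: a ray, as slopes to the right and down, at radius r is drawn at 1 + k1 r^2 times it, then the intrinsics apply), "cam_to_world" (4x4, takes a point from camera to world coordinates); the wrist camera has in their place "mount" (4x4, takes a point from camera to tool coordinates, whose origin is the TCP and whose axes are the flange's). Camera axes: x right, y up, looking along -z (the intrinsics and any distortion apply to the point x, -y, -z); pixel columns grow to the right and rows downward; lengths in m; the calibration is good to about 2 mm. A picture is of the moment at which its call begins: read the wrist's pose just before it. camera_info takes no time and is no camera call.
- job_done(): hands the job in, once; it reports no verdict.
The state is a dict: "time": time; "joints": joint angles; "qvel": joint speeds; "joint_torque": joint torques, N m; "tool_pos": TCP position; "orientation": TCP orientation; "wrist_force": force on the tool from outside, world axes, zero at the start; "wrist_torque": the same for the moment, N m; "opening": finger opening in m.
Only numpy, scipy, OpenCV 4.12 (cv2) and the standard library are available. Lean on these libraries where they do the work, as an engineer would, in place of code of your own. Each camera call takes 0.05 s, during which the arm holds its last target. There are 200 camera calls.

## Working session

There is one attempt and no reset: what is moved stays moved. The work goes in short steps, Python scripts to look and compute and a tool call to move; the robot and the scene stay as the last step left them, time stands still between calls to the robot, and variables do not carry over. Pictures are saved under pics/ and viewed, about 12 in all and at most 16, crops included, and the job is handed in when it is done.

Besides the shell and the picture viewer there is one more tool, called after ">>>" as name(argument=value, ...), one argument or row to a line, values as JSON. move_arm: Moves the arm, as the interface text tells. Its arguments: {"type":"object","properties":{"motion":{"type":"array","items":{"type":"number"}},"force":{"type":"number"}},"required":["motion"]}

```bash
ls; mkdir -p pics; python3 - <<'E'
from cell import *
import cv2,numpy as np
s=observe();print(s)
for n in("scene","side"):
    im,d=get_image(n);cv2.imwrite(f"pics/{n}0.png",im[:,:,::-1]);np.savez(f"pics/{n}0.npz",im=im,d=d)
    print(n,camera_info(n),(d>0).mean())
print(camera_info("wrist"))
E
```

```text
pics
{'time': 0.0, 'joints': array([ 2.58560299e-01,  3.85551108e-01,  6.65776759e-03, -4.65097626e-04,
       -1.19399451e+00, -2.58603482e-01]), 'qvel': array([ 7.15246425e-05, -1.83632153e-03, -6.41151567e-04,  5.36865552e-04,
        6.46069996e-04, -5.87968885e-04]), 'joint_torque': array([-9.55001960e-04, -3.92286408e+01,  1.88399577e+01,  4.18616563e+00,
       -4.72148502e-03,  8.27910434e-07]), 'tool_pos': array([ 6.24358700e-01, -1.46494195e-05,  1.94542477e-01]), 'orientation': array([-0.0007953 , -0.70703044,  0.70718231,  0.00071263]), 'wrist_force': array([ 0.61041217,  0.24442141, -0.71789277]), 'wrist_torque': array([-0.01145368,  0.02672575, -0.03543331]), 'opening': 0.08544419318369739}
scene {'camera_matrix': array([[478.45634378,   0.        , 316.04314004],
       [  0.        , 478.45634378, 200.2531965 ],
       [  0.        ,   0.        ,   1.        ]]), 'k1': -0.05245614932340781, 'cam_to_world': array([[-8.33133101e-01, -3.92176337e-01,  3.89983277e-01,
         1.03978362e+00],
       [ 5.53072324e-01, -5.91387982e-01,  5.86831542e-01,
         7.80806743
[... 524 characters left out ...]
0.24965353],
       [ 0.0030025 ,  0.36151086,  0.93236306,  0.98222159],
       [ 0.        ,  0.        ,  0.        ,  1.        ]])} 0.996015625
{'camera_matrix': array([[306.38758132,   0.        , 320.39565041],
       [  0.        , 306.38758132, 200.2549152 ],
       [  0.        ,   0.        ,   1.        ]]), 'k1': 0.008177878295841757, 'mount': array([[ 6.10821295e-04,  9.50091490e-01,  3.11970811e-01,
         7.95762602e-02],
       [ 9.99999144e-01, -2.19221842e-04, -1.29031291e-03,
        -1.33805116e-04],
       [-1.15752450e-03,  3.11971332e-01, -9.50090811e-01,
        -1.78527260e-01],
       [ 0.00000000e+00,  0.00000000e+00,  0.00000000e+00,
         1.00000000e+00]])}
```

View pics/scene0.png

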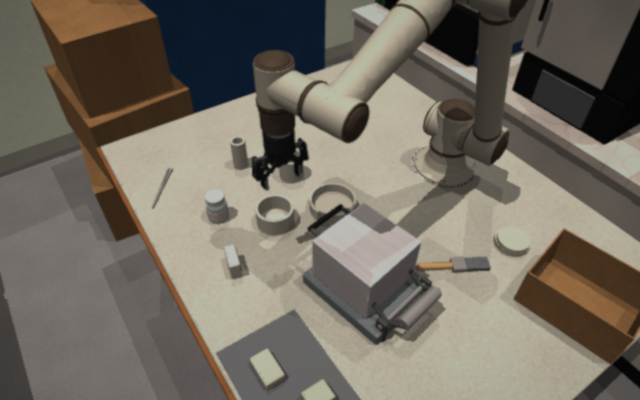

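View pics/side0.png

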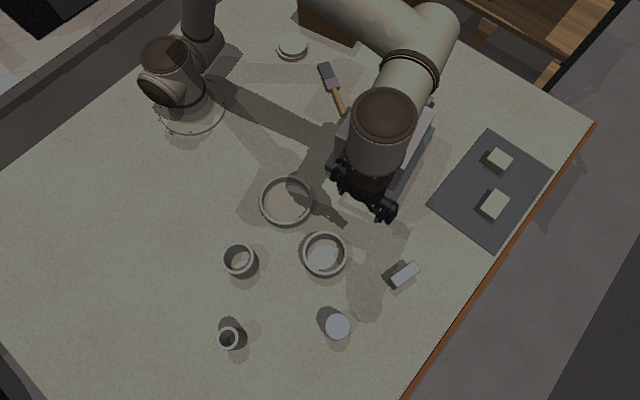

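The side view shows four crucibles: a at (286,202), b at (325,254), c at (240,261) and d at (229,338). The jar is at (337,326) and the timer at (403,274). In the scene view the cover top is at about (365,240) and the handle at about (325,220). Next I'll measure them from depth.

```bash
cat > h.py <<'E'
from cell import *
import cv2,numpy as np
from scipy.spatial.transform import Rotation as R
from scipy.optimize import least_squares
def T_wrist(s):
    T=np.eye(4);q=s["orientation"];T[:3,:3]=R.from_quat([q[1],q[2],q[3],q[0]]).as_matrix();T[:3,3]=s["tool_pos"];return T
def slopes(n):
    ci=camera_info(n);v,u=np.mgrid[:400,:640].astype(float)
    p=cv2.undistortPoints(np.c_[u.ravel(),v.ravel()][:,None],ci["camera_matrix"],np.array([ci["k1"],0,0,0.]))[:,0]
    return p.reshape(400,640,2)
def cloud(n,d,T):
    p=slopes(n);c=np.stack([p[...,0]*d,-p[...,1]*d,-d,np.ones_like(d)],-1)
    w=(c@T.T)[...,:3];w[d<=0]=np.nan;return w
def look(n,name=None):
    s=observe();im,d=get_image(n);ci=camera_info(n)
    T=T_wrist(s)@ci["mount"] if n=="wrist" else ci["cam_to_world"]
    if name:cv2.imwrite(f"pics/{name}.png",im[:,:,::-1])
    return im,cloud(n,d,T),s
def circ(P,r=None):
    f=lambda x:np.hypot(P[:,0]-x[0],P[:,1]-x[1])-(r if r else x[2])
    x0=list(np.median(P,0)[:2])+([] if r else [.05])
    return least_squares(f,x0,loss="soft_l1",f_scale=.002).x
def rim(w,c,h,ro,tol=.006,fix=True):
    """mid-wall circle of points near rim height"""
    m=(np.abs(w[...,2]-h)<tol)&(np.hypot(w[...,0]-c[0],w[...,1]-c[1])<ro+.03)
    P=w[m];x=circ(P,ro-.004 if fix else None);return x,len(P),np.median(np.abs(np.hypot(P[:,0]-x[0],P[:,1]-x[1])-ro+.004)),np.median(P[:,2])
E
python3 - <<'E'
from h import *
for n in("side","scene"):
    z=np.load(f"pics/{n}0.npz");w=cloud(n,z["d"],camera_info(n)["cam_to_world"])
    b=w[(np.abs(w[...,2])<.015)];print(n,"bench z",np.median(b[:,2]))
    if n=="side":
        for k,u,v,h,r in(("a",286,202,.04,.072),("b",325,254,.062,.056),("c",240,261,.084,.04),("d",229,338,.106,.025)):
            print(k,rim(w,w[v,u],h,r),rim(w,w[v,u],h,r,fix=False)[0])
        for k,u,v in(("jar",337,324),("timer",405,272)):print(k,w[v,u])
    else:
        for k,u,v,h,r in(("a",332,200,.04,.072),("b",275,213,.062,.056),("d",239,150,.106,.025)):
            print(k,rim(w,w[v,u],h,r))
        m=(np.abs(w[...,2]-.179)<.005);lab,nn,st,_,=None,None,None,None
        c=w[240,365];m&=np.hypot(w[...,0]-c[0],w[...,1]-c[1])<.18
        P=w[m][:,:2].astype(np.float32)*1000;print("cover",c,len(P),cv2.minAreaRect(P),np.median(w[m][:,2]))
        m=(np.abs(w[...,2]-.158)<.012)&(z["im"].sum(-1)<120)&(np.hypot(w[...,0]-c[0],w[...,1]-c[1])<.22)
        P=w[m];print("handle",len(P),np.median(P,0),cv2.minAreaRect(P[:,:2].astype(np.float32)*1000))
        for k,u,v in(("jar",216,195),("timer",233,256),("brush",450,265)):print(k,w[v,u])
E
```

```text
side bench z 0.001464388797278171
a (array([ 0.43117024, -0.04444827]), 518, np.float64(0.0020608936868632827), np.float64(0.040915615080060086)) [ 0.43117454 -0.04446789  0.06763396]
b (array([ 0.60755106, -0.08899609]), 467, np.float64(0.0021379313086942707), np.float64(0.06347013151328817)) [ 0.60753949 -0.08898311  0.05243919]
c (array([ 0.45995016, -0.23969554]), 357, np.float64(0.0020891173009378004), np.float64(0.08490579180592817)) [ 0.45994423 -0.23968678  0.03630116]
d (array([ 0.57691256, -0.37653437]), 256, np.float64(0.002145303792256758), np.float64(0.10653031462306806)) [ 0.5769141  -0.37653608  0.02095682]
jar [ 0.73895363 -0.19942642  0.09287273]
timer [0.7871818  0.00147797 0.05996572]
scene bench z 0.0001628207438247875
a (array([ 0.43207104, -0.04213251]), 314, np.float64(0.002182766839136055), np.float64(0.03862248060753426))
b (array([ 0.60772233, -0.08805241]), 278, np.float64(0.00236241200256471), np.float64(0.06114095386502949))
d (array([ 0.57629823, -0.37529611]), 94, np.float64(0.0025176979333265403), np.float64(0.10492810216050902))
cover [0.5320963  0.2291806  0.18217836] 4663 ((529.7578735351562, 231.7421875), (190.6107940673828, 187.7892608642578), 10.869678497314453) 0.17826094271296178
handle 185 [0.5553311  0.09960462 0.16077649] ((556.6890258789062, 99.1447982788086), (116.99234771728516, 24.342060089111328), 2.23867130279541)
jar [ 0.73644659 -0.19848849  0.09386244]
timer [0.78734799 0.00292412 0.05969115]
brush [0.29528234 0.32356541 0.01325709]
```

```bash
cat > plan.py <<'E'
from h import *
import sys
psi=np.deg2rad(10.87);X=np.array([np.cos(psi),np.sin(psi),0]);Y=np.array([-np.sin(psi),np.cos(psi),0]);Z=np.array([0,0,1.])
PAD=np.array([.530,.2317,.044])
def st(x,y,z):return np.r_[(PAD+x*X+y*Y)[:2],z]     # stand coords (m), z above bench
def to(p,label=""):
    """shift in tool axes and z-turn still to go for TCP at world p, tool y along +-stand Y"""
    s=observe();T=T_wrist(s);Rt=T[:3,:3]
    d=Rt.T@(np.asarray(p)-s["tool_pos"]);yt=Rt[:,1];a=np.degrees(np.arctan2(yt@X,yt@Y))  # clockwise from Y
    print(label,"tool shift mm",np.round(d*1000,1),"turn about z deg to +Y",round(-a,1),"| tcp",np.round(s["tool_pos"],4),"tilt",np.round(np.degrees(np.arccos(-Rt[2,2])),2),"t",round(s["time"],1),"open",round(s["opening"],4),"F",np.round(s["wrist_force"],1))
    return d
def hand(th):a=th+np.arctan2(.097,.274);r=np.hypot(.097,.274);return st(0,.135-r*np.cos(a),.058+r*np.sin(a))
E
python3 - <<'E'
import cell;print([n for n in dir(cell) if not n.startswith('__')]);print(getattr(cell,'grip_depth',None))
from plan import *
to(hand(0)+[0,0,.1],"above handle")
for t in np.linspace(0,1.1,12):print(round(t,2),np.round(hand(t),4))
E
```

```text
['MotionError', 'camera_info', 'get_image', 'grip_depth', 'job_done', 'observe']
0.0187
above handle tool shift mm [-95.2  68.3 -60.2] turn about z deg to +Y 79.1 | tcp [ 0.6244 -0.      0.1946] tilt 0.11 t 0.1 open 0.0852 F [-0.5 -0.1  1.1]
0.0 [0.5562 0.0952 0.155 ]
0.1 [0.5541 0.106  0.1819]
0.2 [0.5515 0.1195 0.2075]
0.3 [0.5485 0.1354 0.2316]
0.4 [0.545  0.1535 0.254 ]
0.5 [0.5411 0.1738 0.2745]
0.6 [0.5369 0.196  0.2928]
0.7 [0.5323 0.2198 0.3087]
0.8 [0.5274 0.2451 0.3221]
0.9 [0.5223 0.2716 0.3329]
1.0 [0.5171 0.299  0.341 ]
1.1 [0.5117 0.3271 0.3462]
```

>>> move_arm(
  motion=[0,0,-0.03,0,0,0,0,0,0,-0.03,0,0,0,0,-0.032,0.023,0,0,0,0,0,-0.032,0.023,0,0,0,0,0,-0.031,0.022,0,0,0,0,0,0,0,0,0,0,7.1,0,0,0,0,0,0,7.1,0,0,0,0,0,0,7.1,0],
  force=60,
)

```text
time: 0.77
tool_pos: [0.5562, 0.0959, 0.2555]
orientation: [-0.0, -0.562, 0.827, 0.0]
wrist_force: [-0.5, -1.7, -0.0]
opening: 0.0429
```

>>> move_arm(
  motion=[0,0,0,0,0,7.1,0,0,0,0,0,0,7.1,0,0,0,0,0,0,7.1,0,0,0,0,0,0,7.1,0,0,0,0,0,0,7.1,0,0,0,0,0,0,7.1,0,0,0,0,0,0,7.1,0,0,0,0,0,0,7.1,0],
)

```text
time: 1.43
tool_pos: [0.5566, 0.095, 0.255]
orientation: [-0.001, -0.101, 0.995, -0.0]
wrist_force: [-0.5, 0.4, -0.4]
opening: 0.0431
```

```bash
python3 - <<'E'
from plan import *
to(hand(0)+[0,0,-.018],"handle")
im,w,s=look("wrist","w1")
m=(np.abs(w[...,2]-.16)<.008)&(im.sum(-1)<150)&(np.hypot(w[...,0]-.556,w[...,1]-.095)<.1)
P=w[m];print(len(P),cv2.minAreaRect(P[:,:2].astype(np.float32)*1000) if len(P)>5 else 0, P[:,2].max() if len(P) else 0)
E
```

```text
handle tool shift mm [  0.2   0.3 118. ] turn about z deg to +Y 0.7 | tcp [0.5566 0.095  0.255 ] tilt 0.07 t 1.4 open 0.0431 F [-0.5  0.4 -0.4]
0 0 0
```

View pics/w1.png

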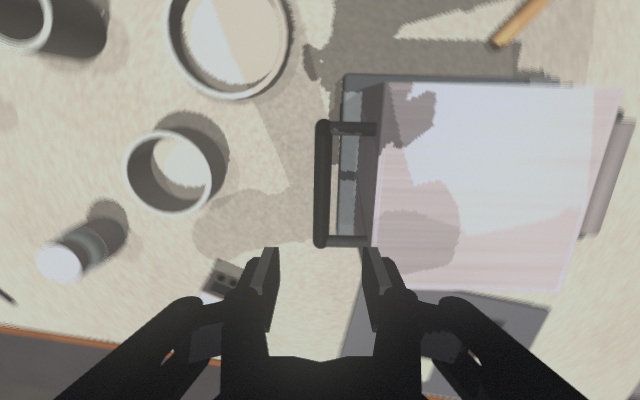

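The handle bar runs at column 321, rows 120–247, between the fingers (columns 275–365), and it lines up with the image vertical. I'll check where along the bar the TCP falls.

```bash
python3 - <<'E'
from plan import *
im,w,s=look("wrist")
for v,u in((130,321),(185,321),(240,321),(150,450)):print(w[v,u],im[v,u])
T=T_wrist(s)@camera_info("wrist")["mount"];p=slopes("wrist")
for v,u in((122,321),(184,321),(246,321)):
    r=T[:3,:3]@[p[v,u,0],-p[v,u,1],-1];print(T[:3,3]+r*(.16-T[2,3])/r[2])
E
```

```text
[0.5022189  0.08513385 0.16235137] [60 58 54]
[0.55032009 0.09482712 0.16319467] [68 66 64]
[0.60406675 0.10565829 0.16389969] [71 71 66]
[0.49569102 0.1928879  0.1788367 ] [204 208 218]
[0.49577822 0.08384108 0.16      ]
[0.5502317  0.09481669 0.16      ]
[0.6122548  0.10731761 0.16      ]
```

>>> move_arm(
  motion=[0,0,0.035,0,0,0,0,0,0,0.035,0,0,0,0,0,0,0.03,0,0,0,0,0,0,0.018,0,0,0,0,0,0,0,0,0,0,-1,0,0,0,0,0,0,-1,0,0,0,0,0,0,-1,0,0,0,0,0,0,-1],
  force=60,
)

```text
time: 2.2
tool_pos: [0.5583, 0.0955, 0.1396]
orientation: [0.002, -0.104, 0.995, 0.0]
wrist_force: [0.2, -0.2, 0.5]
opening: -0.0002
```

```bash
python3 - <<'E'
from plan import *
s=observe();p=s["tool_pos"];o=p-hand(0);print("off",o)
to(hand(0)-[0,0,.0187])
Rt=T_wrist(s)[:3,:3];q=hand(0)
for t in np.arange(.05,1.0,.05):print(round(t,2),np.round(1000*Rt.T@(hand(t)-q),1));q=hand(t)
E
```

```text
off [ 0.00208196  0.00033066 -0.01538176]
 tool shift mm [2.1 0.1 3.3] turn about z deg to +Y 1.1 | tcp [0.5583 0.0955 0.1396] tilt 0.22 t 2.2 open -0.0002 F [ 0.2 -0.2  0.5]
0.05 [ -0.2   5.2 -13.6]
0.1 [ -0.2   5.9 -13.3]
0.15 [ -0.2   6.5 -13. ]
0.2 [ -0.2   7.2 -12.6]
0.25 [ -0.2   7.8 -12.3]
0.3 [ -0.2   8.4 -11.9]
0.35 [ -0.2   9.  -11.4]
0.4 [ -0.2   9.5 -11. ]
0.45 [ -0.2  10.1 -10.5]
0.5 [ -0.2  10.6 -10. ]
0.55 [-0.2 11.1 -9.4]
0.6 [-0.3 11.5 -8.9]
0.65 [-0.3 11.9 -8.3]
0.7 [-0.3 12.3 -7.7]
0.75 [-0.3 12.7 -7. ]
0.8 [-0.3 13.1 -6.4]
0.85 [-0.3 13.4 -5.7]
0.9 [-0.3 13.6 -5.1]
0.95 [-0.3 13.9 -4.4]
```

The fingers shut on nothing, so I'll look.

```bash
python3 - <<'E'
from plan import *
im,w,s=look("wrist","w2")
im,w,s=look("scene");cv2.imwrite("pics/s2.png",cv2.resize(im[150:350,200:480,::-1],(784,560)))
E
```

```text
(no output)
```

View pics/w2.png

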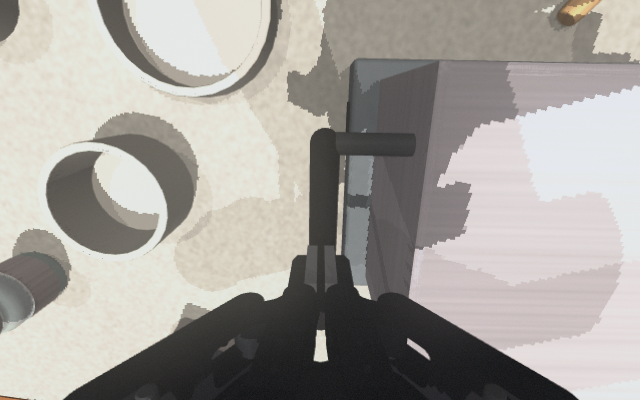

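View pics/s2.png

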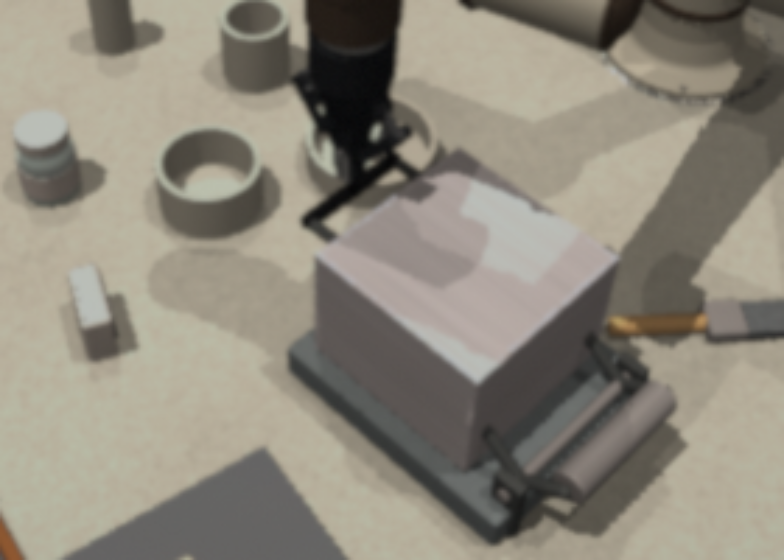

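```bash
python3 - <<'E'
from plan import *
im,w,s=look("wrist");T=np.linalg.inv(T_wrist(s))
for v,u in((240,323),(200,323),(140,323),(142,380),(248,315),(248,333),(255,315),(275,305),(300,320),(280,318)):
    print(v,u,np.round(w[v,u],4),"tool",np.round(T[:3,:3]@w[v,u]+T[:3,3],4),im[v,u])
print(s["joints"],s["joint_torque"])
im,w,s=look("scene")
m=(np.hypot(w[...,0]-.556,w[...,1]-.095)<.08)&(w[...,2]>.1)&(w[...,2]<.2)&(im.sum(-1)<150)
P=w[m];print(len(P))
for zz in np.arange(.13,.2,.01):
    q=P[np.abs(P[:,2]-zz)<.005];print(round(zz,3),len(q),q[:,:2].min(0) if len(q) else 0,q[:,:2].max(0)if len(q) else 0)
E
```

```text
240 323 [0.5517 0.0961 0.1627] tool [ 0.0058  0.002  -0.0234] [57 55 53]
200 323 [0.5285 0.0911 0.1637] tool [ 0.0296  0.0019 -0.0245] [64 63 59]
140 323 [0.498  0.0846 0.1622] tool [ 0.0608  0.0018 -0.0231] [65 63 60]
142 380 [0.4931 0.113  0.1613] tool [ 0.0597  0.0306 -0.0222] [63 62 62]
248 315 [0.5479 0.0911 0.1817] tool [ 0.0106 -0.0021 -0.0424] [91 89 87]
248 333 [0.5458 0.0997 0.1821] tool [ 0.0108  0.0067 -0.0428] [89 86 86]
255 315 [0.5479 0.0912 0.1887] tool [ 0.0105 -0.002  -0.0494] [91 88 88]
275 305 [0.5484 0.0873 0.2065] tool [ 0.0108 -0.0059 -0.0672] [87 85 83]
300 320 [0.5544 0.095  0.2129] tool [ 0.0033  0.0004 -0.0736] [45 45 44]
280 318 [0.5472 0.0926 0.2102] tool [ 0.0108 -0.0005 -0.0709] [53 52 49]
[ 4.55684072e-01  3.30563202e-01 -2.24399775e-01  2.39332755e-04
 -1.01260136e+00 -1.81830072e+00] [ 4.09951375e-03 -3.46529603e+01  1.72345877e+01  3.83233175e+00
  5.19834284e-03  3.88018205e-03]
233
0.13 0 0 0
0.14 0 0 0
0.15 1 [0.53733906 0.09958687] [0.53733906 0.09958687]
0.16 191 [0.49653068 0.08009552] [0.6145924 0.114975 ]
0.17 6 [0.51235008 0.08613804] [0.59538247 0.10290269]
0.18 6 [0.55650658 0.10378851] [0.56609601 0.10813753]
0.19 18 [0.54862389 0.1013186 ] [0.5665895  0.11024154]
0.2 11 [0.55350042 0.10077725] [0.56603371 0.11114782]
```

Wrist depth puts the real finger tips about 42 mm behind the reported TCP: the finger face ends at tool z -0.042 while the bar top, at -0.023, is visible below it. The scene camera agrees, showing nothing of the fingers below z 0.175. The jaws closed above the bar. I'll work with a measured tip offset of 42 mm and go lower.

>>> move_arm(
  motion=[0,0,0,0,0,0,0,0,0,0,0,0,0,0,0,0,0,0,0,0,0,0,0,0.012,0,0,0,0,0,0,0.012,0,0,0,0,0,0,0.012,0,0,0,0,0,0,0.008,0,0,0,0,0,0,0,0,0,0,0],
)

```text
time: 3.07
tool_pos: [0.5593, 0.0946, 0.0963]
orientation: [0.002, -0.105, 0.995, -0.001]
wrist_force: [-0.2, -4.1, 9.4]
opening: 0.0429
```

>>> move_arm(
  motion=[0,0,0,0,0,0,-1,0,0,0,0,0,0,-1,0,0,0,0,0,0,-1,0,0,0,0,0,0,-1,0,0,0,0,0,0,-1],
  force=60,
)

```text
time: 3.48
tool_pos: [0.5573, 0.0964, 0.0945]
orientation: [0.001, -0.104, 0.995, 0.001]
wrist_force: [-2.9, 3.8, 5.2]
opening: 0.0144
```

```bash
python3 - <<'E'
from plan import *
s=observe();print(s["opening"],s["tool_pos"],s["wrist_force"])
im,w,s=look("wrist");T=np.linalg.inv(T_wrist(s))
t=w@T[:3,:3].T+T[:3,3]
m=(np.abs(t[...,0])<.013)&(np.abs(t[...,1])<.04)&(t[...,2]>-.1);P=t[m];print(len(P),P.max(0),np.percentile(P[:,2],[50,90,98]))
E
```

```text
0.014438502479345371 [0.557349   0.0964148  0.09446067] [-2.94934851  3.7892585   5.15531943]
15121 [0.01299803 0.03999335 0.09608934] [-0.08578867 -0.03904245  0.09443151]
```

The bar is gripped (opening 14.4 mm). Now I'll follow the arc.

>>> move_arm(
  motion=[0,0.005,-0.0136,0,0,0,-1,0,0.006,-0.0133,0,0,0,-1,0,0.0065,-0.013,0,0,0,-1,0,0.007,-0.0126,0,0,0,-1,0,0.008,-0.0123,0,0,0,-1,0,0.0084,-0.0119,0,0,0,-1,0,0.009,-0.0114,0,0,0,-1,0,0.0095,-0.011,0,0,0,-1],
)

```text
time: 4.2
tool_pos: [0.5467, 0.1523, 0.1936]
orientation: [0.002, -0.103, 0.995, -0.001]
wrist_force: [7.6, -5.5, 1.2]
opening: 0.0144
```

```bash
python3 - <<'E'
from plan import *
to(hand(.4)-[0,0,.0605],"th .4")
E
```

```text
th .4 tool shift mm [1.4 1.5 0. ] turn about z deg to +Y 1.0 | tcp [0.5467 0.1523 0.1936] tilt 0.25 t 4.2 open 0.0144 F [ 7.6 -5.5  1.2]
```

>>> move_arm(
  motion=[0,0.0101,-0.0105,0,0,0,-1,0,0.0106,-0.01,0,0,0,-1,0,0.0111,-0.0094,0,0,0,-1,0,0.0115,-0.0089,0,0,0,-1,0,0.0119,-0.0083,0,0,0,-1,0,0.0123,-0.0077,0,0,0,-1,0,0.0127,-0.007,0,0,0,-1,0,0.0131,-0.0064,0,0,0,-1],
)

```text
time: 4.87
tool_pos: [0.5296, 0.2434, 0.2651]
orientation: [0.005, -0.103, 0.995, -0.001]
wrist_force: [7.9, -5.0, 8.7]
opening: 0.0144
```

>>> move_arm(
  motion=[0,0.0134,-0.0057,0,0,0,-1,0,0.0136,-0.0051,0,0,0,-1,0,0.0139,-0.0044,0,0,0,-1,0,0.014,-0.0037,0,0,0,-1,0,0,0,0,0,0,0.2,0,0,0,0,0,0,0.2,0,0,-0.03,0,0,0,0.2,0,0,-0.03,0,0,0,0.2],
)

```text
time: 5.53
tool_pos: [0.5125, 0.297, 0.3369]
orientation: [-0.004, -0.104, 0.995, -0.002]
wrist_force: [0.5, -0.0, 0.8]
opening: 0.0514
```

```bash
python3 - <<'E'
from plan import *
to(hand(1.0)-[0,0,.0605],"th 1")
E
```

```text
th 1 tool shift mm [-5.3  1.3 56.4] turn about z deg to +Y 1.0 | tcp [0.5125 0.297  0.3369] tilt 0.52 t 5.5 open 0.0514 F [ 0.5 -0.   0.8]
```

>>> move_arm(
  motion=[0,-0.02,-0.01,0,0,1,0.2,0,-0.04,0,0,0,0,0.2,0,-0.04,0,0,0,0,0.2,0,-0.04,0,0,0,0,0.2,0,-0.04,0,0,0,0,0,0,-0.04,0,0,0,0,0,0,-0.04,0,0,0,0,0,0,-0.02,0,0,0,0,0],
)

```text
time: 6.2
tool_pos: [0.5666, 0.0193, 0.3485]
orientation: [-0.002, -0.093, 0.996, -0.0]
wrist_force: [-0.0, 1.3, 0.1]
opening: 0.0431
```

>>> move_arm(
  motion=[0.02,-0.02,0.03,0,0,0,0,0.035,0,0.03,0,0,0,0,0.035,0,0.03,0,0,0,0,0,0,0,0,0,0,0,0,0,0,0,0,0,0,0,0,0,0,0,0,0,0,0,0,0,0,0,0],
)

```text
time: 6.78
tool_pos: [0.491, -0.0117, 0.2669]
orientation: [0.001, -0.095, 0.995, 0.0]
wrist_force: [-0.0, -0.4, 0.7]
opening: 0.0428
```

```bash
cat >> plan.py <<'E'
C={"a":(.4312,-.0435,.04,.072),"b":(.6076,-.0885,.062,.056),"c":(.460,-.2397,.084,.04),"d":(.5767,-.376,.106,.025)}
TIP=.042
def pick(k,c,depth,base=0):
    "TCP for pinching the rim at its -y side, tips depth below rim"
    h,r=C[k][2:]
    off=-(r-.004)*Y if k!="d" else 0*Y
    return np.r_[c[0],c[1],base+h-depth-TIP]+off
E
python3 - <<'E'
from plan import *
im,w,s=look("wrist","w3")
for k in "abc":
    try:print("wrist",k,rim(w,C[k][:2],C[k][2],C[k][3]))
    except Exception as e:print(k,e)
im,w,s=look("side")
for k in "abcd":
    try:print("side",k,rim(w,C[k][:2],C[k][2],C[k][3]))
    except Exception as e:print(k,e)
im,w,s=look("scene","s3")
# pad: points at z~.044 around PAD, white
m=(np.abs(w[...,2]-.044)<.004)&(np.hypot(w[...,0]-PAD[0],w[...,1]-PAD[1])<.1)&(im.mean(-1)>110);P=w[m]
print("pad",len(P),cv2.minEnclosingCircle(P[:,:2].astype(np.float32)*1000) if len(P) else 0)
m=(np.hypot(w[...,0]-hand(1.45)[0],w[...,1]-hand(1.45)[1])<.1)&(w[...,2]>.3);print("top open",np.nanmax(w[...,2][m]),hand(1.45))
to(pick("a",C["a"],.02)+[0,0,.1],"above a")
E
```

```text
wrist a (array([ 0.43047388, -0.04373738]), 2381, np.float64(0.002162531837886641), np.float64(0.04002569758869451))
wrist b (array([ 0.60522407, -0.08859128]), 1237, np.float64(0.00211810449185142), np.float64(0.06171710920105844))
wrist c (array([ 0.45811081, -0.23751389]), 1803, np.float64(0.0020552880333425914), np.float64(0.08366073646304295))
side a (array([ 0.43128843, -0.04451534]), 525, np.float64(0.002158612244240462), np.float64(0.04102968642869753))
side b (array([ 0.60758592, -0.08904873]), 471, np.float64(0.0021217334104126316), np.float64(0.06349760142205152))
side c (array([ 0.45996779, -0.23966455]), 360, np.float64(0.002178658100130494), np.float64(0.08488767386638957))
side d (array([ 0.57693989, -0.37665684]), 256, np.float64(0.002096995927208042), np.float64(0.10684125559947322))
pad 1793 ((532.9581298828125, 226.83670043945312), 99.1415786743164)
top open 0.3515046611595334 [0.49260897 0.42641786 0.34169213]
above a tool shift mm [ 65.2 -88.1 188.3] turn about z deg to +Y 0.0 | tcp [ 0.491  -0.0115  0.2665] tilt 0.13 t 6.9 open 0.0429 F [ 0.6 -0.2 -0.2]
```

View pics/s3.png

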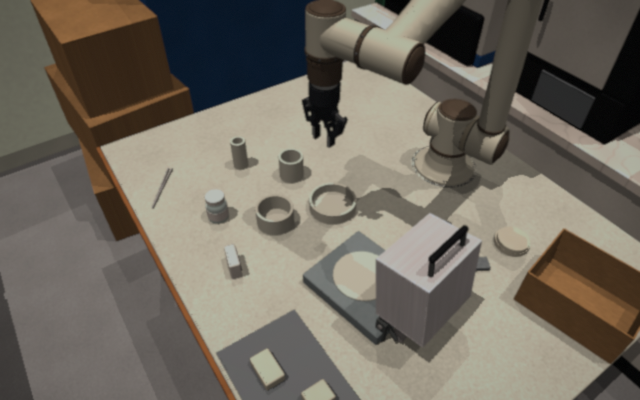

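The cover stands open by itself with the handle top at 0.35, and the four crucibles haven't moved. Going to pick a at its -y rim.

>>> move_arm(
  motion=[0.013,-0.0176,0.03,0,0,0,0,0.013,-0.0176,0.03,0,0,0,0,0.013,-0.0176,0.03,0,0,0,0,0.013,-0.0176,0.03,0,0,0,0,0.013,-0.0176,0.03,0,0,0,0,0,0,0.03,0,0,0,0,0,0,0.03,0,0,0,0,0,0,0,0,0,0,0],
)

```text
time: 7.6
tool_pos: [0.4388, -0.1111, 0.0511]
orientation: [-0.005, -0.094, 0.996, 0.001]
wrist_force: [-0.8, -0.3, -0.3]
opening: 0.0425
```

```bash
python3 - <<'E'
from plan import *
im,w,s=look("wrist","w4")
x=rim(w,C["a"][:2],.04,.072);print(x)
to(pick("a",(.4309,-.0437),.025),"a")
E
```

```text
(array([ 0.43054365, -0.04532164]), 7135, np.float64(0.0022141575412320223), np.float64(0.03986868052064271))
a tool shift mm [-3.2 -0.  80.8] turn about z deg to +Y 0.0 | tcp [ 0.4411 -0.111   0.0538] tilt 0.34 t 7.7 open 0.0428 F [0.9 0.4 0.6]
```

View pics/w4.png

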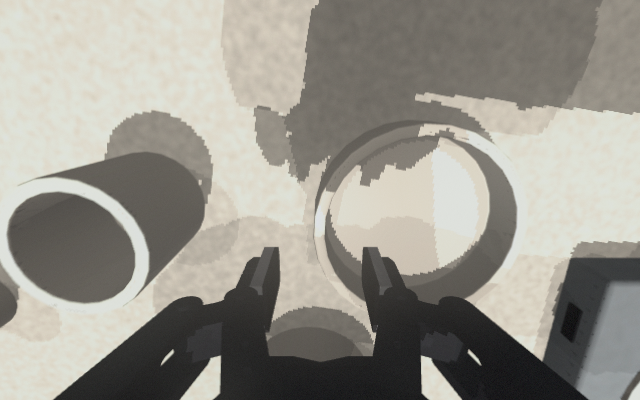

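The a wall at column 320 sits between the fingers (columns 278 and 363).

>>> move_arm(
  motion=[-0.003,0,0.027,0,0,0,0,0,0,0.027,0,0,0,0,0,0,0.026,0,0,0,0,0,0,0,0,0,0,0,0,0,0,0,0,0,-1,0,0,0,0,0,0,-1,0,0,0,0,0,0,-1,0,0,0,0,0,0,-1],
  force=110,
)

```text
time: 8.32
tool_pos: [0.4477, -0.11, -0.0219]
orientation: [0.003, -0.095, 0.995, -0.0]
wrist_force: [-0.7, 1.5, 6.5]
opening: 0.0061
```

>>> move_arm(
  motion=[0,0,0,0,0,0,-1,0,0,0,0,0,0,-1,0,0,-0.01,0,0,0,-1,0,0,-0.03,0,0,0,-1,0,0,-0.03,0,0,0,-1,0,0,-0.03,0,0,0,-1,0,0,-0.03,0,0,0,-1,0,0,0,0,0,0,-1],
)

```text
time: 8.98
tool_pos: [0.4497, -0.1103, 0.1125]
orientation: [0.007, -0.096, 0.995, -0.001]
wrist_force: [1.3, -0.3, -2.3]
opening: 0.006
```

```bash
cat >> plan.py <<'E'
def held(k,w,s,n=.012):
    "rim plane of the held crucible in tool coords: centre and tilt"
    h,r=C[k][2:];T=np.linalg.inv(T_wrist(s));t=w@T[:3,:3].T+T[:3,3]
    m=(t[...,2]>-.085)&(t[...,2]<-.045)&(np.abs(t[...,0])<r+.02)&(t[...,1]>-.02+(0.03))&(t[...,1]<2*r+.02)
    P=t[m]
    for _ in range(3):
        A=np.c_[P[:,:2],np.ones(len(P))];c,*_=np.linalg.lstsq(A,P[:,2],rcond=None);e=P[:,2]-A@c
        P=P[(np.abs(e)<max(.003,1.0*np.std(e)))]
    x=circ(P,r-.004);print("held centre tool",np.round(x,4),"n",len(P),"plane deg x,y",np.round(np.degrees(c[:2]),1),"z at centre",np.round(c@[x[0],x[1],1],4))
E
python3 - <<'E'
from plan import *
im,w,s=look("wrist","w5");held("a",w,s)
to(st(0,-.068,.044+.04-.025-.042+.1),"above place")
E
```

```text
held centre tool [0.0007 0.0646] n 11014 plane deg x,y [-2.3  0.3] z at centre -0.0595
above place tool shift mm [-145.5  252.    -6.2] turn about z deg to +Y 0.0 | tcp [ 0.4478 -0.1101  0.1096] tilt 0.57 t 9.0 open 0.0057 F [-0.   0.6 -3.1]
```

View pics/w5.png

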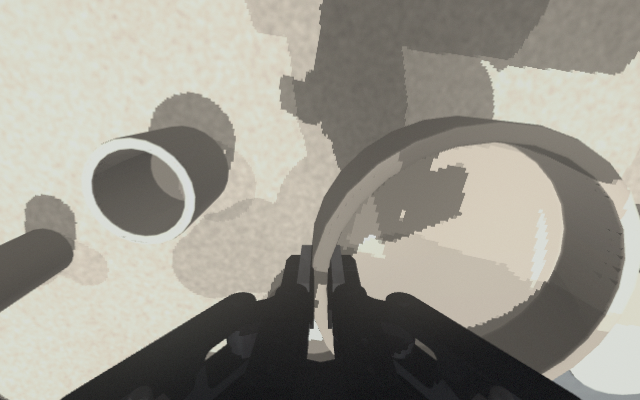

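a is held level with its rim centre at tool y +65 mm. Before placing, I'll fit the pad's edge in the scene view.

```bash
python3 - <<'E'
from plan import *
im=cv2.imread("pics/s3.png")[:,:,::-1];hsv=cv2.cvtColor(np.ascontiguousarray(im),cv2.COLOR_RGB2HSV)
p=slopes("scene");T=camera_info("scene")["cam_to_world"]
r=np.einsum('ij,hwj->hwi',T[:3,:3],np.stack([p[...,0],-p[...,1],-np.ones((400,640))],-1))
w=T[:3,3]+r*((.044-T[2,3])/r[...,2])[...,None]
print(im[275,350],im[275,318],im[300,335],im[245,355])
m=((im.mean(-1)>135)&(np.hypot(w[...,0]-PAD[0],w[...,1]-PAD[1])<.1)).astype(np.uint8)
n,l,stt,_=cv2.connectedComponentsWithStats(m);k=l[275,350];print(stt[k])
cs,_=cv2.findContours((l==k).astype(np.uint8),0,1);c=max(cs,key=len)[:,0]
P=w[c[:,1],c[:,0]];S=np.c_[(P-PAD)@X,(P-PAD)@Y]
e=S[(np.hypot(S[:,0],S[:,1])>.068)];x=circ(e,.078);print("pad offset in stand",x,"resid",np.median(np.abs(np.hypot(*(e-x).T)-.078)),len(e));print(circ(e))
E
```

```text
[182 174 154] [118 121 119] [114 117 114] [119 122 119]
[ 333  251   68   49 2007]
pad offset in stand [-0.00342744  0.00030746] resid 0.002167830803508866 155
[-0.00433807  0.00182849  0.07967967]
```

>>> move_arm(
  motion=[-0.01,0.036,-0.01,0,0,0,-1,-0.02,0.036,0,0,0,0,-1,-0.022,0.036,0,0,0,0,-1,-0.022,0.036,0,0,0,0,-1,-0.022,0.036,0,0,0,0,-1,-0.022,0.03,0,0,0,0,-1,-0.02,0.025,0,0,0,0,-1,-0.007,0.015,0,0,0,0,-1],
)

```text
time: 9.7
tool_pos: [0.5408, 0.1642, 0.1142]
orientation: [-0.0, -0.096, 0.995, -0.0]
wrist_force: [0.1, -0.0, -3.2]
opening: 0.0059
```

```bash
python3 - <<'E'
from plan import *
im,w,s=look("wrist");held("a",w,s)
to(st(0,-.066,.023),"place")
E
```

```text
held centre tool [0.0007 0.0646] n 11013 plane deg x,y [-2.2  0.3] z at centre -0.0595
place tool shift mm [-1.7  1.  91.1] turn about z deg to +Y 0.2 | tcp [0.5409 0.1656 0.1141] tilt 0.03 t 9.8 open 0.006 F [ 1.2 -0.  -1.7]
```

>>> move_arm(
  motion=[0,0.001,0.026,0,0,0,-1,0,0,0.026,0,0,0,-1,0,0,0.024,0,0,0,-1,0,0,0.01,0,0,0,-1,0,0,0.005,0,0,0,-1,0,0,0,0,0,0,-1],
)

```text
time: 10.25
tool_pos: [0.5388, 0.1613, 0.024]
orientation: [-0.001, -0.095, 0.995, -0.001]
wrist_force: [-0.1, 0.4, -2.5]
opening: 0.0058
```

>>> move_arm(
  motion=[0,0,0,0,0,0,-0.3,0,0,0,0,0,0,-0.1,0,0,0,0,0,0,-0.1,0,0,0,0,0,0,0,0,0,-0.03,0,0,0,0,0,0,-0.04,0,0,0,0,0,0,-0.04,0,0,0,0,0,0,0,0,0,0,0],
)

```text
time: 10.92
tool_pos: [0.5453, 0.1646, 0.1443]
orientation: [0.009, -0.096, 0.995, 0.003]
wrist_force: [0.7, 1.4, 1.0]
opening: 0.0428
```

```bash
sed -i 's/^PAD=.*/PAD=np.array([.528,.2313,.044])/' plan.py; cat >> plan.py <<'E'
def check(ks,base,n="wrist",c=None,name=None):
    "stand-frame position (mm) of crucibles k standing with underside at base, seen from camera n"
    im,w,s=look(n,name)
    for k,b in zip(ks,base):
        h,r=C[k][2:];x=rim(w,PAD[:2] if c is None else c,b+h,r);d=np.r_[x[0],0]-PAD
        print(n,k,"stand xy mm",np.round([1000*d@X,1000*d@Y],1),x[1:])
E
python3 - <<'E'
from plan import *
check("a",[.044]);check("a",[.044],"scene")
im,w,s=look("side")
for k in "bcd":
    try:print("side",k,rim(w,C[k][:2],C[k][2],C[k][3]))
    except Exception as e:print(k,e)
to(pick("b",C["b"],.018)+[0,0,.08],"above b")
E
```

```text
wrist a stand xy mm [-1.6 -4.1] (5289, np.float64(0.0021865907787283444), np.float64(0.08389862288622238))
scene a stand xy mm [ 1.1 -1.9] (372, np.float64(0.002187465904296075), np.float64(0.08251467214704006))
side b (array([ 0.60758392, -0.08902144]), 468, np.float64(0.0021963970768873534), np.float64(0.06353353264768974))
side c (array([ 0.45986192, -0.23971718]), 357, np.float64(0.0021300170713890905), np.float64(0.08495688765864218))
side d (array([ 0.57690121, -0.37659404]), 256, np.float64(0.0020607089115920775), np.float64(0.10681784906495123))
above b tool shift mm [ -19.2 -311.3   53.2] turn about z deg to +Y 0.0 | tcp [0.5397 0.1624 0.1356] tilt 0.14 t 11.1 open 0.043 F [-0.4  0.4  0.1]
```

a is on the pad within about 4 mm. Now b.

>>> move_arm(
  motion=[-0.0024,-0.039,0,0,0,0,0,-0.0024,-0.039,0,0,0,0,0,-0.0024,-0.039,0,0,0,0,0,-0.0024,-0.039,0.01,0,0,0,0,-0.0024,-0.039,0.01,0,0,0,0,-0.0024,-0.039,0.01,0,0,0,0,-0.0024,-0.039,0.01,0,0,0,0,-0.0024,-0.039,0.013,0,0,0,0],
)

```text
time: 11.73
tool_pos: [0.617, -0.1424, 0.08]
orientation: [-0.001, -0.095, 0.995, 0.0]
wrist_force: [1.0, 0.2, 0.5]
opening: 0.0426
```

```bash
python3 - <<'E'
from plan import *
im,w,s=look("wrist");x=rim(w,C["b"][:2],.062,.056);print(x)
to(pick("b",x[0],.018),"b")
E
```

```text
(array([ 0.60606341, -0.09075771]), 5379, np.float64(0.002183724052232553), np.float64(0.06186650143165706))
b tool shift mm [-1.3  6.3 74.2] turn about z deg to +Y -0.3 | tcp [ 0.6163 -0.1482  0.0762] tilt 0.37 t 11.8 open 0.0429 F [ 2.7 -2.4 -0.7]
```

>>> move_arm(
  motion=[-0.001,0.007,0.02,0,0,0,0,0,0,0.025,0,0,0,0,0,0,0.025,0,0,0,0,0,0,0.007,0,0,0,0,0,0,0,0,0,0,-1,0,0,0,0,0,0,-1,0,0,0,0,0,0,-1,0,0,0,0,0,0,-1],
  force=110,
)

```text
time: 12.45
tool_pos: [0.6181, -0.1334, 0.0059]
orientation: [0.001, -0.095, 0.995, -0.0]
wrist_force: [0.1, -0.1, -1.9]
opening: 0.0053
```

>>> move_arm(
  motion=[0,0,0,0,0,0,-1,0,0,0,0,0,0,-1,0,0,-0.01,0,0,0,-1,0,0,-0.03,0,0,0,-1,0,0,-0.035,0,0,0,-1,0,0,-0.035,0,0,0,-1,0,0,-0.035,0,0,0,-1,0,0,0,0,0,0,-1],
)

```text
time: 13.12
tool_pos: [0.6218, -0.1343, 0.1594]
orientation: [0.008, -0.096, 0.995, -0.002]
wrist_force: [1.3, 0.4, -0.4]
opening: 0.006
```

```bash
python3 - <<'E'
from plan import *
im,w,s=look("wrist");held("b",w,s)
to(st(0,-.052,.15),"above place b")
E
```

```text
held centre tool [0.0003 0.0501] n 7311 plane deg x,y [-0.7  0.3] z at centre -0.0555
above place b tool shift mm [ 21.1 323.7   4.5] turn about z deg to +Y 0.1 | tcp [ 0.6199 -0.1336  0.1555] tilt 0.62 t 13.2 open 0.0056 F [-0.5 -0.6 -2.8]
```

>>> move_arm(
  motion=[0.0026,0.038,0,0,0,0,-1,0.0026,0.0405,0,0,0,0,-1,0.0026,0.0405,0,0,0,0,-1,0.0026,0.0405,0,0,0,0,-1,0.0026,0.0405,0,0,0,0,-1,0.0026,0.0405,0,0,0,0,-1,0.0026,0.0405,0,0,0,0,-1,0.0026,0.0405,0,0,0,0,-1],
)

```text
time: 13.83
tool_pos: [0.5336, 0.1794, 0.1485]
orientation: [-0.002, -0.095, 0.995, -0.0]
wrist_force: [0.9, -0.5, -2.7]
opening: 0.0055
```

```bash
python3 - <<'E'
from plan import *
im,w,s=look("wrist","w6");held("b",w,s)
check("a",[.044],"scene")
to(st(0,-.0525,.0565),"place b")
E
```

```text
held centre tool [0.0003 0.0502] n 7311 plane deg x,y [-0.7  0.4] z at centre -0.0555
scene a stand xy mm [ 0.5 -1.9] (243, np.float64(0.0023341186367582777), np.float64(0.08245842567703587))
place b tool shift mm [-3.8 -4.  92. ] turn about z deg to +Y 0.4 | tcp [0.5336 0.1829 0.1485] tilt 0.12 t 13.9 open 0.0053 F [ 0.6  0.9 -2.7]
```

View pics/w6.png

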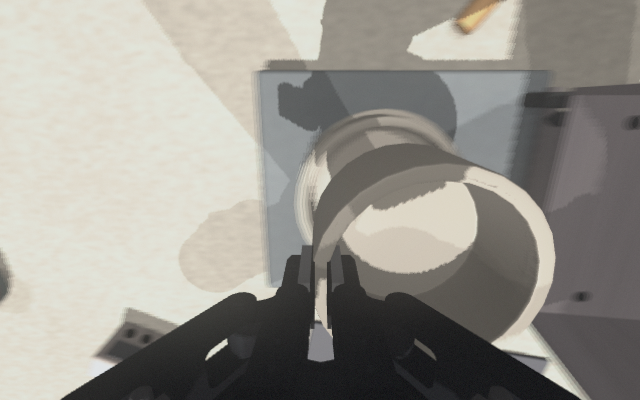

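b is held above a, in line with it. Lowering.

>>> move_arm(
  motion=[-0.003,-0.004,0,0,0,0,-1,0,0,0.022,0,0,0,-1,0,0,0.022,0,0,0,-1,0,0,0.018,0,0,0,-1,0,0,0.012,0,0,0,-1,0,0,0.01,0,0,0,-1,0,0,0.006,0,0,0,-1,0,0,0,0,0,0,-1],
)

```text
time: 14.6
tool_pos: [0.5388, 0.1734, 0.058]
orientation: [-0.002, -0.094, 0.996, -0.001]
wrist_force: [0.3, 0.5, -2.7]
opening: 0.0058
```

```bash
python3 - <<'E'
from plan import *
im,w,s=look("wrist");held("b",w,s)
check("ab",[.044,.05],"scene")
to(st(0,-.0525,.0565),"place b")
E
```

```text
held centre tool [0.0003 0.0501] n 7312 plane deg x,y [-0.6  0.4] z at centre -0.0555
scene a stand xy mm [-0.7 -1. ] (393, np.float64(0.004871694931604564), np.float64(0.08299083826516096))
scene b stand xy mm [ 3.4 -5.6] (324, np.float64(0.002380744600404102), np.float64(0.11323642656916838))
place b tool shift mm [1.2 5.6 3.4] turn about z deg to +Y -0.0 | tcp [0.5401 0.1745 0.0599] tilt 0.03 t 14.7 open 0.0055 F [ 1.   0.2 -2.7]
```

>>> move_arm(
  motion=[0.001,0.003,0.001,0,0,0,-1,0,0,0.002,0,0,0,-1,0,0,0,0,0,0,-0.3,0,0,0,0,0,0,-0.2,0,0,0,0,0,0,-0.2,0,0,-0.03,0,0,0,-0.2,0,0,-0.04,0,0,0,0,0,0,-0.03,0,0,0,0],
)

```text
time: 15.37
tool_pos: [0.5389, 0.1779, 0.1595]
orientation: [0.001, -0.095, 0.995, 0.0]
wrist_force: [0.9, 1.0, 1.1]
opening: 0.0426
```

```bash
python3 - <<'E'
from plan import *
check("ab",[.044,.05]);check("ab",[.044,.05],"scene")
im,w,s=look("side")
for k in "cd":
    try:print("side",k,rim(w,C[k][:2],C[k][2],C[k][3]))
    except Exception as e:print(k,e)
to(pick("c",C["c"],.018)+[0,0,.08],"above c")
E
```

```text
wrist a stand xy mm [-1.8 -3.9] (4353, np.float64(0.0026881634918177848), np.float64(0.08403705613495926))
wrist b stand xy mm [-0.6 -3.7] (4214, np.float64(0.002164675200718714), np.float64(0.11194831893871025))
scene a stand xy mm [-0.5 -0.6] (422, np.float64(0.005345473609149134), np.float64(0.08281027326243884))
scene b stand xy mm [ 2.6 -2.3] (319, np.float64(0.0021802917233205397), np.float64(0.11068667928768416))
side c (array([ 0.45988187, -0.23968076]), 359, np.float64(0.0020650850498826583), np.float64(0.08452681341832358))
side d (array([ 0.57681269, -0.37668279]), 250, np.float64(0.0020453430777024034), np.float64(0.10671077329171946))
above c tool shift mm [ 158.3 -432.    53.9] turn about z deg to +Y 0.1 | tcp [0.54   0.1789 0.1604] tilt 0.48 t 15.5 open 0.0424 F [ 0.1  0.4 -0.9]
```

b is nested in a, with its rim at 0.112. Now c.

>>> move_arm(
  motion=[0.013,-0.038,-0.005,0,0,0,0,0.0135,-0.036,0,0,0,0,0,0.0135,-0.036,0,0,0,0,0,0.0135,-0.036,0,0,0,0,0,0.0135,-0.036,0,0,0,0,0,0.0135,-0.036,0,0,0,0,0,0.0135,-0.036,0,0,0,0,0,0.0135,-0.036,0,0,0,0,0],
)

```text
time: 16.18
tool_pos: [0.486, -0.129, 0.1607]
orientation: [-0.001, -0.095, 0.995, 0.0]
wrist_force: [0.9, -0.3, 0.6]
opening: 0.0427
```

>>> move_arm(
  motion=[0.0135,-0.036,0.01,0,0,0,0,0.0135,-0.036,0.015,0,0,0,0,0.0135,-0.036,0.017,0,0,0,0,0.011,-0.032,0.016,0,0,0,0,0,0,0,0,0,0,0,0,0,0,0,0,0,0],
)

```text
time: 16.68
tool_pos: [0.4613, -0.2754, 0.1015]
orientation: [-0.002, -0.093, 0.996, 0.001]
wrist_force: [0.1, -0.2, 0.2]
opening: 0.0425
```

```bash
python3 - <<'E'
from plan import *
im,w,s=look("wrist");x=rim(w,C["c"][:2],.084,.04);print(x)
to(pick("c",x[0],.018),"c")
E
```

```text
(array([ 0.45761759, -0.24018651]), 3471, np.float64(0.0021167290468371673), np.float64(0.08389712898747484))
c tool shift mm [-1.9 -1.3 78.6] turn about z deg to +Y -0.1 | tcp [ 0.4624 -0.2746  0.1026] tilt 0.13 t 16.7 open 0.0428 F [ 0.1 -0.5 -0.3]
```

>>> move_arm(
  motion=[-0.002,-0.001,0.02,0,0,0,0,0,0,0.027,0,0,0,0,0,0,0.025,0,0,0,0,0,0,0.006,0,0,0,0,0,0,0,0,0,0,-1,0,0,0,0,0,0,-1,0,0,0,0,0,0,-1,0,0,0,0,0,0,-1],
  force=110,
)

```text
time: 17.4
tool_pos: [0.467, -0.275, 0.0277]
orientation: [0.002, -0.095, 0.995, -0.001]
wrist_force: [-0.5, 0.8, 3.3]
opening: 0.0072
```

>>> move_arm(
  motion=[0,0,0,0,0,0,-1,0,0,0,0,0,0,-1,0,0,-0.01,0,0,0,-1,0,0,-0.03,0,0,0,-1,0,0,-0.035,0,0,0,-1,0,0,-0.035,0,0,0,-1,0,0,-0.035,0,0,0,-1,0,0,-0.02,0,0,0,-1],
)

```text
time: 18.07
tool_pos: [0.4662, -0.2757, 0.1953]
orientation: [0.002, -0.095, 0.995, -0.001]
wrist_force: [0.8, -1.2, -3.5]
opening: 0.0067
```

```bash
python3 - <<'E'
from plan import *
im,w,s=look("wrist");held("c",w,s)
to(st(0,-.036,.2),"above place c")
E
```

```text
held centre tool [0.0006 0.0347] n 4248 plane deg x,y [0.3 0.5] z at centre -0.0565
above place c tool shift mm [-155.2  451.2   -3.1] turn about z deg to +Y 0.1 | tcp [ 0.468  -0.2765  0.1985] tilt 0.68 t 18.1 open 0.0068 F [ 0.7 -0.8  0.2]
```

>>> move_arm(
  motion=[-0.013,0.037,0,0,0,0,-1,-0.013,0.038,0,0,0,0,-1,-0.013,0.038,0,0,0,0,-1,-0.013,0.038,0,0,0,0,-1,-0.013,0.038,0,0,0,0,-1,-0.013,0.038,0,0,0,0,-1,-0.013,0.038,0,0,0,0,-1,-0.013,0.038,0,0,0,0,-1],
)

```text
time: 18.78
tool_pos: [0.509, 0.0438, 0.1902]
orientation: [-0.001, -0.095, 0.996, -0.0]
wrist_force: [0.4, 0.4, -3.0]
opening: 0.0071
```

>>> move_arm(
  motion=[-0.013,0.038,0,0,0,0,-1,-0.013,0.038,0,0,0,0,-1,-0.013,0.038,0,0,0,0,-1,-0.012,0.033,0,0,0,0,-1,0,0,0,0,0,0,-1,0,0,0,0,0,0,-1],
)

```text
time: 19.28
tool_pos: [0.5315, 0.1975, 0.1893]
orientation: [-0.002, -0.096, 0.995, -0.001]
wrist_force: [-0.0, -0.6, -2.6]
opening: 0.007
```

```bash
python3 - <<'E'
from plan import *
im,w,s=look("wrist");held("c",w,s)
check("b",[.05],"scene")
to(st(0,-.037,.0837),"place c")
E
```

```text
held centre tool [0.0007 0.0347] n 4212 plane deg x,y [0.3 0.5] z at centre -0.0564
scene b stand xy mm [ 2.3 -2.4] (202, np.float64(0.001994786293325952), np.float64(0.1106508945384278))
place c tool shift mm [ -3.6  -1.1 106.1] turn about z deg to +Y 0.0 | tcp [0.5315 0.1955 0.1898] tilt 0.16 t 19.4 open 0.0069 F [-1.  -1.2 -3.3]
```

>>> move_arm(
  motion=[-0.003,0,0.01,0,0,0,-1,0,0,0.022,0,0,0,-1,0,0,0.022,0,0,0,-1,0,0,0.018,0,0,0,-1,0,0,0.014,0,0,0,-1,0,0,0.01,0,0,0,-1,0,0,0.007,0,0,0,-1,0,0,0,0,0,0,-1],
)

```text
time: 20.05
tool_pos: [0.5347, 0.1956, 0.0861]
orientation: [-0.001, -0.094, 0.996, -0.001]
wrist_force: [-0.7, -0.6, -3.4]
opening: 0.0069
```

```bash
python3 - <<'E'
from plan import *
im,w,s=look("wrist");held("c",w,s)
check("bc",[.05,.056],"scene")
to(st(0,-.037,.0837),"place c")
E
```

```text
held centre tool [0.0007 0.0347] n 4249 plane deg x,y [0.4 0.7] z at centre -0.0564
scene b stand xy mm [ 1.7 -3.4] (318, np.float64(0.003812520347483441), np.float64(0.11124762230480822))
scene c stand xy mm [3.8 0.1] (257, np.float64(0.002206953739357923), np.float64(0.1413645969800389))
place c tool shift mm [ 1.3 -1.5  4.5] turn about z deg to +Y 0.0 | tcp [0.536  0.1966 0.0882] tilt 0.05 t 20.1 open 0.0068 F [-0.  -0.2 -3. ]
```

>>> move_arm(
  motion=[0.001,-0.001,0.002,0,0,0,-1,0,0,0.0015,0,0,0,-1,0,0,0,0,0,0,-0.3,0,0,0,0,0,0,-0.2,0,0,0,0,0,0,-0.2,0,0,-0.03,0,0,0,-0.2,0,0,-0.04,0,0,0,0,0,0,-0.04,0,0,0,0],
)

```text
time: 20.82
tool_pos: [0.5344, 0.1954, 0.1954]
orientation: [-0.001, -0.095, 0.995, -0.001]
wrist_force: [0.9, -0.5, -0.5]
opening: 0.0429
```

```bash
python3 - <<'E'
from plan import *
check("abc",[.044,.05,.056]);check("abc",[.044,.05,.056],"scene")
im,w,s=look("side")
print("side d",rim(w,C["d"][:2],C["d"][2],C["d"][3]))
to(pick("d",C["d"],.018)+[0,0,.08],"above d")
E
```

```text
wrist a stand xy mm [-0.7 -2.9] (3373, np.float64(0.002427752742861517), np.float64(0.08406505420753785))
wrist b stand xy mm [-0.4 -3. ] (3249, np.float64(0.0025286097816345603), np.float64(0.11200422058172577))
wrist c stand xy mm [-1.7 -1.4] (2885, np.float64(0.002123294520698201), np.float64(0.13990257557371852))
scene a stand xy mm [-1.5 -2.2] (396, np.float64(0.004868779034048573), np.float64(0.08312175043989084))
scene b stand xy mm [ 2.  -2.4] (359, np.float64(0.004014250481124273), np.float64(0.11104327171051154))
scene c stand xy mm [ 2.2 -1.1] (253, np.float64(0.002034058710057709), np.float64(0.13866802017672952))
side d (array([ 0.57686894, -0.37658774]), 253, np.float64(0.0020910889765535894), np.float64(0.1065631283626276))
above d tool shift mm [  70.6 -570.5   70.4] turn about z deg to +Y 0.1 | tcp [0.5371 0.1972 0.1992] tilt 0.61 t 21.0 open 0.0428 F [-0.  -1.2 -1.1]
```

c is nested, with its rim at 0.140. Now d.

>>> move_arm(
  motion=[0.0047,-0.038,0,0,0,0,0,0.0047,-0.038,0,0,0,0,0,0.0047,-0.038,0,0,0,0,0.8,0.0047,-0.038,0,0,0,0,0.8,0.0047,-0.038,0,0,0,0,0.8,0.0047,-0.038,0,0,0,0,0.8,0.0047,-0.038,0,0,0,0,0.8,0.0047,-0.038,0,0,0,0,0.8],
)

```text
time: 21.63
tool_pos: [0.5547, -0.1117, 0.1936]
orientation: [-0.0, -0.095, 0.995, 0.0]
wrist_force: [0.2, 0.0, -0.9]
opening: 0.0771
```

>>> move_arm(
  motion=[0.0047,-0.038,0.01,0,0,0,0.8,0.0047,-0.038,0.01,0,0,0,0.8,0.0047,-0.038,0.01,0,0,0,0.8,0.0047,-0.038,0.01,0,0,0,0.8,0.0047,-0.038,0.01,0,0,0,0.8,0.0047,-0.038,0.01,0,0,0,0.8,0.0047,-0.038,0.005,0,0,0,0.8,0,0,0,0,0,0,0.8],
)

```text
time: 22.3
tool_pos: [0.5714, -0.3829, 0.1252]
orientation: [-0.002, -0.092, 0.996, 0.001]
wrist_force: [1.5, -0.3, 0.1]
opening: 0.0768
```

```bash
python3 - <<'E'
from plan import *
im,w,s=look("wrist");x=rim(w,C["d"][:2],.106,.025);print(x)
to(pick("d",x[0],.022),"d")
E
```

```text
(array([ 0.5737531 , -0.37764611]), 2191, np.float64(0.0021082568807924244), np.float64(0.10587024523296931))
d tool shift mm [-2.9  2.  84. ] turn about z deg to +Y -0.3 | tcp [ 0.5716 -0.3803  0.126 ] tilt 0.23 t 22.4 open 0.0769 F [-0.6  0.3 -0.6]
```

>>> move_arm(
  motion=[-0.003,0.003,0.022,0,0,0,0.8,0,0,0.03,0,0,0,0.8,0,0,0.025,0,0,0,0.8,0,0,0.007,0,0,0,0.8,0,0,0,0,0,0,-1,0,0,0,0,0,0,-1,0,0,0,0,0,0,-1,0,0,0,0,0,0,-1],
  force=80,
)

```text
time: 23.02
tool_pos: [0.5769, -0.3742, 0.0474]
orientation: [0.002, -0.095, 0.995, -0.001]
wrist_force: [0.5, 0.7, 0.9]
opening: 0.0485
```

>>> move_arm(
  motion=[0,0,0,0,0,0,-1,0,0,0,0,0,0,-1,0,0,-0.01,0,0,0,-1,0,0,-0.035,0,0,0,-1,0,0,-0.04,0,0,0,-1,0,0,-0.04,0,0,0,-1,0,0,-0.04,0,0,0,-1,0,0,-0.02,0,0,0,-1],
)

```text
time: 23.68
tool_pos: [0.5768, -0.375, 0.2371]
orientation: [0.003, -0.095, 0.995, -0.003]
wrist_force: [1.2, 0.2, -0.4]
opening: 0.0483
```

```bash
python3 - <<'E'
from plan import *
im,w,s=look("wrist","w7");T=np.linalg.inv(T_wrist(s));t=w@T[:3,:3].T+T[:3,3]
m=(t[...,2]>-.08)&(t[...,2]<-.045)&(np.abs(t[...,0])<.04)&(np.abs(t[...,1])<.022);P=t[m];print(len(P),np.median(P,0),P.min(0),P.max(0))
to(st(0,-.001,.25),"above place d")
E
```

```text
6409 [ 0.00259715 -0.00012914 -0.05865308] [-0.02313285 -0.02197715 -0.06164602] [ 0.02667771  0.02198602 -0.04500918]
above place d tool shift mm [-66.2 604.4 -14.8] turn about z deg to +Y 0.1 | tcp [ 0.578  -0.3758  0.2403] tilt 0.81 t 23.7 open 0.0483 F [ 0.2 -1.3  2.5]
```

View pics/w7.png

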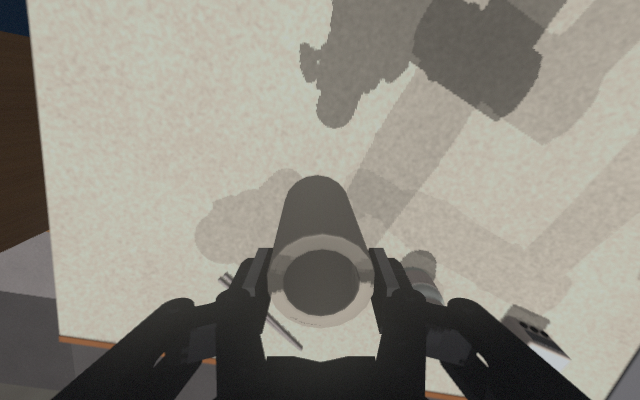

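d is held squarely, with its rim centred between the fingers at (320,280).

>>> move_arm(
  motion=[-0.0043,0.038,0,0,0,0,-1,-0.0043,0.038,0,0,0,0,-1,-0.0043,0.038,0,0,0,0,-1,-0.0043,0.038,0,0,0,0,-1,-0.0043,0.038,0,0,0,0,-1,-0.0043,0.038,0,0,0,0,-1,-0.0043,0.038,0,0,0,0,-1,-0.0043,0.038,0,0,0,0,-1],
)

```text
time: 24.4
tool_pos: [0.5506, -0.0671, 0.2299]
orientation: [-0.001, -0.095, 0.995, 0.0]
wrist_force: [1.1, 0.4, -2.6]
opening: 0.048
```

>>> move_arm(
  motion=[-0.0043,0.038,0,0,0,0,-1,-0.0043,0.038,0,0,0,0,-1,-0.0043,0.038,0,0,0,0,-1,-0.0043,0.038,0,0,0,0,-1,-0.0043,0.038,0,0,0,0,-1,-0.0043,0.038,0,0,0,0,-1,-0.0043,0.038,0,0,0,0,-1,-0.0043,0.03,0,0,0,0,-1],
)

```text
time: 25.07
tool_pos: [0.5284, 0.2306, 0.2299]
orientation: [-0.001, -0.096, 0.995, 0.0]
wrist_force: [0.4, -1.0, -2.0]
opening: 0.0481
```

```bash
python3 - <<'E'
from plan import *
check("bc",[.05,.056],"scene")
to(st(.002,-.0013,.1094),"place d")
E
```

```text
scene b stand xy mm [ 2.  -2.5] (358, np.float64(0.004118280498378667), np.float64(0.11111573465635094))
scene c stand xy mm [ 2.1 -1. ] (197, np.float64(0.002086254180912458), np.float64(0.13869728353659316))
place d tool shift mm [ -0.2  -5.  120. ] turn about z deg to +Y 0.3 | tcp [0.529  0.235  0.2294] tilt 0.13 t 25.1 open 0.0481 F [ 1.3  2.5 -2.2]
```

>>> move_arm(
  motion=[0,-0.004,0.015,0,0,0,-1,0,0,0.015,0,0,0,-1,0,0,0,0,0,0,-1,0,0,0,0,0,0,-1],
)

```text
time: 25.45
tool_pos: [0.5297, 0.2237, 0.1994]
orientation: [-0.001, -0.095, 0.995, -0.001]
wrist_force: [-0.2, 0.4, -1.9]
opening: 0.0482
```

```bash
python3 - <<'E'
from plan import *
to(st(.002,-.0013,.1094),"place d")
check("d",[.153],"scene")
im,w,s=look("side");print(s["tool_pos"])
E
```

```text
place d tool shift mm [-2.   6.6 90. ] turn about z deg to +Y 0.0 | tcp [0.5297 0.2237 0.1994] tilt 0.18 t 25.4 open 0.0482 F [-0.2  0.4 -1.9]
scene d stand xy mm [ 1.3 -5.5] (183, np.float64(0.0034056434575494322), np.float64(0.2579266022384882))
[0.53053496 0.22408917 0.2005112 ]
```

>>> move_arm(
  motion=[-0.001,0.0055,0,0,0,0,-1,0,0,0.015,0,0,0,-1,0,0,0.015,0,0,0,-1,0,0,0.015,0,0,0,-1,0,0,0,0,0,0,-1],
)

```text
time: 25.97
tool_pos: [0.5481, 0.2343, 0.1822]
orientation: [0.025, -0.101, 0.995, 0.003]
wrist_force: [-5.6, -5.2, 67.7]
opening: 0.0482
```

```bash
python3 - <<'E'
from plan import *
to(st(.002,-.0013,.1094),"place d")
check("cd",[.056,.108],"scene")
E
```

```text
place d tool shift mm [21.9 -0.2 71.8] turn about z deg to +Y 0.7 | tcp [0.5481 0.2343 0.1822] tilt 2.88 t 26.0 open 0.0482 F [-5.6 -5.2 67.7]
scene c stand xy mm [9.2 1. ] (177, np.float64(0.0024662104533504474), np.float64(0.14048609853915406))
scene d stand xy mm [19.3 -2. ] (86, np.float64(0.0008674497127309291), np.float64(0.21445476648879946))
```

d has caught on c's rim (68 N). Backing straight up to look.

>>> move_arm(
  motion=[0,0,-0.025,0,0,0,-1,0,0,-0.025,0,0,0,-1,0,0,-0.02,0,0,0,-1,0,0,0,0,0,0,-1,0,0,0,0,0,0,-1],
)

```text
time: 26.43
tool_pos: [0.531, 0.2307, 0.2269]
orientation: [0.002, -0.095, 0.995, 0.001]
wrist_force: [0.7, -0.8, -2.6]
opening: 0.0483
```

```bash
python3 - <<'E'
from plan import *
to(st(.002,-.0013,.1094),"place d")
im,w,s=look("scene","s8")
check("abc",[.044,.05,.056],"scene");check("c",[.056],"side")
im,w,s=look("wrist","w8");T=np.linalg.inv(T_wrist(s));t=w@T[:3,:3].T+T[:3,3]
m=(t[...,2]>-.08)&(t[...,2]<-.045)&(np.abs(t[...,0])<.04)&(np.abs(t[...,1])<.022);P=t[m];print(len(P),np.median(P,0),P.min(0),P.max(0))
P=P[P[:,2]<-.052];print(np.degrees(np.linalg.lstsq(np.c_[P[:,:2],np.ones(len(P))],P[:,2],rcond=None)[0][:2]))
a=cv2.imread("pics/s8.png")[150:350,240:480];cv2.imwrite("pics/s8c.png",np.hstack([cv2.resize(a,(400,334)),cv2.resize(cv2.imread("pics/w8.png"),(400,334))]))
E
```

```text
place d tool shift mm [  1.3  -0.4 117.5] turn about z deg to +Y 0.0 | tcp [0.531  0.2307 0.2269] tilt 0.24 t 26.4 open 0.0483 F [ 0.7 -0.8 -2.6]
scene a stand xy mm [-1.2 -2.3] (403, np.float64(0.004048846917633384), np.float64(0.08322025444963088))
scene b stand xy mm [1.4 3.4] (345, np.float64(0.0038894323877723715), np.float64(0.11085164960412996))
scene c stand xy mm [0.9 9.6] (190, np.float64(0.002132493227654377), np.float64(0.13852868278812852))
side c stand xy mm [-0.9  9.2] (207, np.float64(0.002222634429416861), np.float64(0.1414082596719184))
7055 [ 0.00572291 -0.00090289 -0.05963311] [-0.02305948 -0.02197634 -0.0654963 ] [ 0.02775244  0.02199569 -0.04500254]
[-1.80898585  4.70842665]
```

View pics/s8c.png

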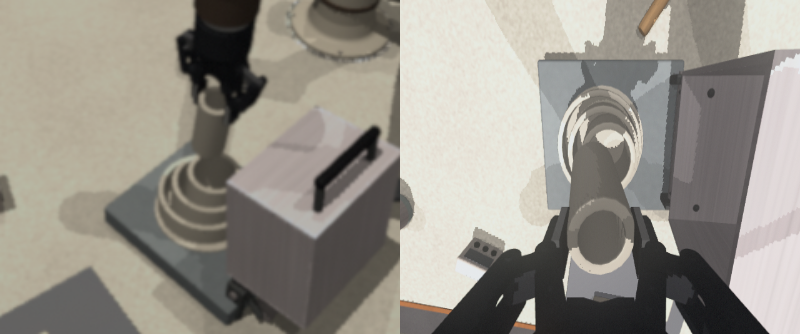

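c was pushed to stand y +9 and b to +3. Both still stand nested and inside the 20 mm tolerance. d seems slightly tilted in the grip, so I'll measure its axis by slices.

```bash
cat > sl.py <<'E'
from plan import *
def slices(lo,hi):
    s=observe();c=s["tool_pos"]
    for n in("scene","side"):
        im,w,_=look(n);o=[]
        cam=camera_info(n)["cam_to_world"][:2,3]
        for z in np.linspace(lo,hi,7):
            m=(np.abs(w[...,2]-z)<.006)&(np.hypot(w[...,0]-c[0],w[...,1]-c[1])<.04)&(im.mean(-1)>45);P=w[m]
            if len(P)<15:continue
            u=np.append(cam-c[:2],0);u/=np.linalg.norm(u)
            f=lambda x:np.hypot(P[:,0]-x[0],P[:,1]-x[1])-.025
            x=least_squares(f,(P.mean(0)-.015*u)[:2],loss="soft_l1",f_scale=.002).x
            d=np.r_[x,0]-PAD;o.append([z,d@X*1000,d@Y*1000]);print(n,round(z,3),len(P),np.round(o[-1][1:],1),np.round(np.median(np.abs(f(x)))*1000,1))
        o=np.array(o)
        if len(o)>2:k=np.polyfit(o[:,0],o[:,1:],1);print(" slope deg x,y",np.round(np.degrees(np.arctan(k[0]/1000)),1),"at bottom",np.round(k[0]*lo+k[1],1))
E
python3 - <<'E'
from sl import *
z=observe()["tool_pos"][2]-.0474;slices(z+.012,z+.075)
E
```

```text
scene 0.188 56 [ -5.7 -11.2] 0.7
scene 0.198 55 [ -5.2 -10.5] 0.8
scene 0.209 56 [-4.3 -9. ] 0.9
scene 0.219 59 [-4.2 -7.8] 0.8
scene 0.23 67 [-3.6 -6.9] 0.7
scene 0.24 57 [-2.4 -5.7] 1.0
scene 0.251 81 [-1.1 -0.9] 3.1
 slope deg x,y [3.9 8.2] at bottom [ -5.9 -12. ]
side 0.188 44 [-4.7 -8. ] 0.4
side 0.198 64 [-4.3 -7.4] 0.6
side 0.209 62 [-3.4 -6.2] 0.5
side 0.219 58 [-3.3 -5.2] 0.5
side 0.23 55 [-2.6 -4.2] 0.5
side 0.24 60 [-2.  -3.4] 0.5
side 0.251 49 [-1.6 -2.3] 0.5
 slope deg x,y [2.8 5.3] at bottom [-4.7 -8.2]
```

>>> move_arm(
  motion=[-0.003,0.015,0,0,0,0,-1,0,0,0,-5.5,-3,0,-1,0,0,0,0,0,0,-1,0,0,0,0,0,0,-1],
)

```text
time: 27.07
tool_pos: [0.5304, 0.245, 0.2252]
orientation: [0.021, -0.095, 0.994, 0.05]
wrist_force: [-0.1, -0.5, -2.6]
opening: 0.0483
```

```bash
python3 - <<'E'
from sl import *
z=observe()["tool_pos"][2]-.0474;to(st(0,.009,.11));slices(z+.012,z+.065)
check("c",[.056],"scene");check("c",[.056],"side")
E
```

```text
tool shift mm [ 10.9 -14.9 113.9] turn about z deg to +Y 0.1 | tcp [0.5304 0.245  0.2252] tilt 6.22 t 27.1 open 0.0483 F [-0.1 -0.5 -2.6]
scene 0.19 66 [0.4 6.7] 0.8
scene 0.199 64 [0.3 7.1] 0.9
scene 0.208 67 [-0.1  7.1] 0.9
scene 0.216 66 [-0.1  7.1] 0.7
scene 0.225 68 [0.1 7.1] 1.1
scene 0.234 70 [-0.2  7.4] 0.9
scene 0.243 70 [0.2 7.3] 0.8
 slope deg x,y [-0.4  0.5] at bottom [0.3 6.9]
side 0.19 41 [ 0.7 10.6] 0.3
side 0.199 44 [ 0.8 10.8] 0.4
side 0.208 45 [ 0.9 10.7] 0.4
side 0.216 45 [ 0.8 10.4] 0.4
side 0.225 48 [ 0.9 10.3] 0.5
side 0.234 44 [ 1.  10.4] 0.6
side 0.243 40 [ 0.7 10.4] 0.4
 slope deg x,y [ 0.  -0.4] at bottom [ 0.8 10.7]
scene c stand xy mm [0.7 9.4] (166, np.float64(0.002223695340701916), np.float64(0.1387072471857036))
side c stand xy mm [-0.4  8.8] (220, np.float64(0.002035202311511164), np.float64(0.14152023453495122))
```

d is vertical and lined up with c: d averages (0.5, 8.9) mm and c (0.2, 9.1). I'll lower along the true vertical, which is (0.052, -0.096, 0.994) in tool axes.

>>> move_arm(
  motion=[0.0008,-0.0014,0.015,0,0,0,-1,0.0008,-0.0014,0.015,0,0,0,-1,0.0008,-0.0014,0.015,0,0,0,-1,0.0002,-0.0004,0.004,0,0,0,-1,0,0,0,0,0,0,-1],
)

```text
time: 27.68
tool_pos: [0.5298, 0.2451, 0.1743]
orientation: [0.02, -0.095, 0.994, 0.049]
wrist_force: [0.4, 0.1, -1.4]
opening: 0.0481
```

```bash
python3 - <<'E'
from sl import *
s=observe();print(s["wrist_force"]);z=s["tool_pos"][2]-.0474;to(st(0,.009,.11));slices(z+.03,z+.065)
check("c",[.056],"scene")
E
```

```text
[ 0.42276617  0.10300202 -1.3572084 ]
 tool shift mm [  7.5 -10.3  63.3] turn about z deg to +Y 0.2 | tcp [0.5298 0.2451 0.1743] tilt 6.08 t 27.7 open 0.0481 F [ 0.4  0.1 -1.4]
scene 0.157 61 [0.3 6.7] 0.8
scene 0.163 63 [0.2 7.1] 0.7
scene 0.169 58 [0.3 7.2] 0.7
scene 0.174 60 [0.5 7.1] 0.9
scene 0.18 66 [0.8 6.9] 0.9
scene 0.186 68 [0.3 7.1] 0.8
scene 0.192 68 [-0.1  7.7] 1.0
 slope deg x,y [-0.1  1. ] at bottom [0.4 6.8]
side 0.157 41 [ 1.4 11.3] 0.4
side 0.163 36 [ 1.4 11.3] 0.5
side 0.169 39 [ 1.5 11.2] 0.5
side 0.174 43 [ 1.3 10.9] 0.5
side 0.18 40 [ 1.  10.9] 0.4
side 0.186 40 [ 1.1 11.1] 0.4
side 0.192 37 [ 1.2 11. ] 0.5
 slope deg x,y [-0.6 -0.6] at bottom [ 1.5 11.3]
scene c stand xy mm [-1.8  7.5] (211, np.float64(0.0040149222817205295), np.float64(0.13868857034256743))
```

>>> move_arm(
  motion=[0.0006,-0.0012,0.012,0,0,0,-1,0.0006,-0.0012,0.012,0,0,0,-1,0.0006,-0.0012,0.012,0,0,0,-1,0.0006,-0.0012,0.012,0,0,0,-1,0.0005,-0.001,0.01,0,0,0,-1,0,0,0,0,0,0,-1],
)

```text
time: 28.33
tool_pos: [0.5298, 0.2447, 0.1161]
orientation: [0.02, -0.095, 0.994, 0.05]
wrist_force: [-1.1, -0.3, -2.5]
opening: 0.048
```

```bash
python3 - <<'E'
from sl import *
s=observe();print(s["wrist_force"]);to(st(0,.009,.11))
im,w,s=look("side");P=w[(np.hypot(w[...,0]-.5265,w[...,1]-.240)<.027)&(im.mean(-1)>70)];print(np.percentile(P[:,2],[50,90,98]))
E
```

```text
[-1.09960636 -0.2738108  -2.51882082]
 tool shift mm [ 4.6 -4.4  5.5] turn about z deg to +Y 0.1 | tcp [0.5298 0.2447 0.1161] tilt 6.14 t 28.3 open 0.048 F [-1.1 -0.3 -2.5]
[0.17891291 0.1815369  0.4663735 ]
```

>>> move_arm(
  motion=[0.0002,-0.0004,0.003,0,0,0,-1,0.0002,-0.0003,0.003,0,0,0,-1,0.0001,-0.0002,0.002,0,0,0,-1,0,0,0,0,0,0,-1],
)

```text
time: 28.72
tool_pos: [0.5305, 0.2451, 0.1094]
orientation: [0.021, -0.095, 0.994, 0.05]
wrist_force: [0.2, 0.4, -2.3]
opening: 0.048
```

```bash
python3 - <<'E'
from sl import *
s=observe();print(s["wrist_force"]);to(st(0,.009,.11))
im,w,s=look("scene");P=w[(np.hypot(w[...,0]-.5265,w[...,1]-.240)<.027)&(im.mean(-1)>70)];P=P[P[:,2]<.25];print(np.percentile(P[:,2],[50,90,98]))
im,w,s=look("side");P=w[(np.hypot(w[...,0]-.5265,w[...,1]-.240)<.027)&(im.mean(-1)>70)];P=P[P[:,2]<.25];print(np.percentile(P[:,2],[50,90,98]))
E
```

```text
[ 0.19652942  0.42588927 -2.27239137]
 tool shift mm [ 5.  -3.9 -1.2] turn about z deg to +Y 0.2 | tcp [0.5305 0.2451 0.1094] tilt 6.26 t 28.7 open 0.048 F [ 0.2  0.4 -2.3]
[0.15647436 0.17057709 0.21832962]
[0.17193706 0.17402655 0.17484701]
```

>>> move_arm(
  motion=[0.0001,-0.0002,0.0025,0,0,0,-1,0,0,0,0,0,0,-1,0,0,0,0,0,0,0.3,0,0,0,0,0,0,0.4,0,0,0,0,0,0,0.5,0,0,-0.01,0,0,0,0.5,0,0,-0.03,0,0,0,0.5,0,0,-0.04,0,0,0,0.5],
)

```text
time: 29.48
tool_pos: [0.5262, 0.2357, 0.1849]
orientation: [0.018, -0.095, 0.994, 0.049]
wrist_force: [2.0, 0.8, 0.4]
opening: 0.0642
```

>>> move_arm(
  motion=[0,-0.02,-0.03,0,0,0,0.5,0,-0.04,-0.01,0,0,0,0.5,0,-0.04,0,5.5,3,0,0.3,0,-0.04,0,0,0,0,0,0,-0.04,0,0,0,0,0,0,-0.03,0,0,0,0,0,0,0,0,0,0,0,0],
)

```text
time: 30.07
tool_pos: [0.567, 0.0225, 0.2177]
orientation: [0.0, -0.092, 0.996, -0.0]
wrist_force: [0.3, -0.0, 0.2]
opening: 0.0431
```

```bash
python3 - <<'E'
from plan import *
B=[.044,.05,.056,.062]
for n in("wrist","side","scene"):
    try:check("abcd",B,n,name="e"+n)
    except Exception as e:print(e)
to(hand(1.45)+[0,0,.05],"x")
E
```

```text
wrist a stand xy mm [-1.3 -1.9] (3200, np.float64(0.0033554266102952847), np.float64(0.08393949568966447))
wrist b stand xy mm [-0.5  3.1] (3107, np.float64(0.0033356560767001976), np.float64(0.11183875695950868))
wrist c stand xy mm [-3.1  8.2] (3022, np.float64(0.0028662373231725866), np.float64(0.13988919523606472))
wrist d stand xy mm [-0.3  6. ] (2201, np.float64(0.0017919722880451044), np.float64(0.16772408816912282))
side a stand xy mm [ 94.5 -57.8] (290, np.float64(0.016739132771491288), np.float64(0.08566546086430848))
side b stand xy mm [-0.1  4.5] (241, np.float64(0.0034191858025045714), np.float64(0.11322728527886927))
side c stand xy mm [-1.7  9.1] (202, np.float64(0.003200770022878656), np.float64(0.140972112836723))
side d stand xy mm [2.4 7.8] (135, np.float64(0.0017823912099295298), np.float64(0.1693327469386322))
scene a stand xy mm [-3.  -3.2] (364, np.float64(0.0045075160080336775), np.float64(0.08269805252726492))
scene b stand xy mm [-0.9  1.8] (290, np.float64(0.0037810803382068783), np.float64(0.11055450242442783))
scene c stand xy mm [-0.8  9.3] (251, np.float64(0.003965915269600464), np.float64(0.13905633863252675))
scene d stand xy mm [3.7 8.5] (164, np.float64(0.0019031036678948936), np.float64(0.1667330581599954))
x tool shift mm [  -0.6  406.5 -174.2] turn about z deg to +Y -0.0 | tcp [0.5667 0.0267 0.2174] tilt 0.06 t 30.2 open 0.0426 F [-0.7  0.2  0.4]
```

View pics/ewrist.png

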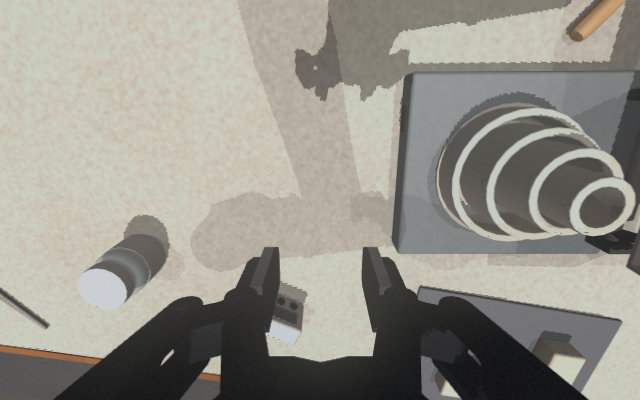

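All four are nested and upright: rims at 0.084, 0.112, 0.140 and 0.168, all within 10 mm of the pad centre. Now to the handle to shut the cover.

>>> move_arm(
  motion=[0,0,-0.04,0,0,0,0,0,0,-0.04,0,0,0,0,0,0.02,-0.04,0,0,0,0,0,0.04,-0.01,0,0,0,0,0,0.04,0,0,0,0,0,0,0.04,0,0,0,0,0,0,0.04,0,0,0,0,0,0,0.04,0,0,0,0,0],
)

```text
time: 30.88
tool_pos: [0.5237, 0.2446, 0.3449]
orientation: [0.001, -0.096, 0.995, 0.0]
wrist_force: [0.6, 0.1, -0.5]
opening: 0.0428
```

>>> move_arm(
  motion=[0,0.04,0,0,0,0,0,0,0.04,0,0,0,0,0,0,0.04,0,0,0,0,0,0,0,0,0,0,0,0,0,0,0,0,0,0,0],
)

```text
time: 31.3
tool_pos: [0.5007, 0.3627, 0.3433]
orientation: [-0.001, -0.098, 0.995, -0.0]
wrist_force: [0.3, -0.4, -1.0]
opening: 0.0429
```

```bash
python3 - <<'E'
from plan import *
im,w,s=look("wrist","w9");h=hand(1.45)
to(h-[0,0,.0605],"grasp handle")
d=w-PAD;sx=d@X;sy=d@Y
m=(np.abs(w[...,2]-.348)<.012)&(np.abs(sx)<.065)&(np.abs(sy-.198)<.05)&(im.mean(-1)<80);print(m.sum(),np.median(sx[m]),np.median(sy[m]),sx[m].min(),sx[m].max(),np.percentile(w[m][:,2],[50,98]))
E
```

```text
grasp handle tool shift mm [-2.  65.7 62.6] turn about z deg to +Y 0.2 | tcp [0.5013 0.3612 0.3439] tilt 0.04 t 31.4 open 0.0428 F [-0.1 -0.7  0.4]
3994 -0.0167464257982015 0.19721248361477478 -0.06161026755859719 0.04578555597704929 [0.34862654 0.3507017 ]
```

View pics/w9.png

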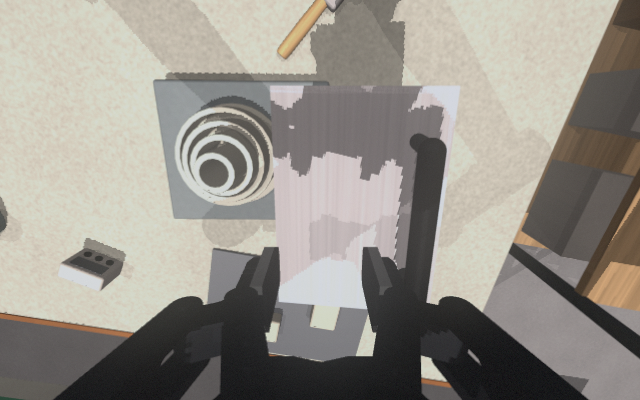

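The handle bar is at stand y 197 mm with its top at 0.350, as computed. Moving over it, pinching, and then back along the arc.

>>> move_arm(
  motion=[0,0.033,0,0,0,0,0,0,0.032,0,0,0,0,0,0,0,0,0,0,0,0,0,0,0.02,0,0,0,0,0,0,0.02,0,0,0,0,0,0,0.02,0,0,0,0,0,0,0,0,0,0,-1,0,0,0,0,0,0,-1],
  force=60,
)

```text
time: 32.02
tool_pos: [0.49, 0.4226, 0.2837]
orientation: [-0.001, -0.095, 0.996, -0.0]
wrist_force: [-1.4, 2.0, -0.8]
opening: 0.0199
```

>>> move_arm(
  motion=[0,0,0,0,0,0,-1,0,0,0,0,0,0,-1,0,0,0,0,0,0,-1],
)

```text
time: 32.27
tool_pos: [0.4902, 0.4235, 0.2845]
orientation: [0.0, -0.095, 0.995, 0.0]
wrist_force: [-1.1, 2.0, -3.9]
opening: 0.0145
```

```bash
python3 - <<'E'
from plan import *
to(hand(1.45)-[0,0,.0605],"grasp handle")
Rt=T_wrist(observe())[:3,:3];q=hand(1.45)
for t in np.arange(1.4,-.01,-.05):print(round(t,2),np.round(1000*Rt.T@(hand(t)-q),1));q=hand(t)
E
```

```text
grasp handle tool shift mm [-0.9  2.4  3.3] turn about z deg to +Y 0.0 | tcp [0.4902 0.4235 0.2845] tilt 0.05 t 32.3 open 0.0145 F [-1.1  2.  -3.9]
1.4 [  0.  -14.3  -2.8]
1.35 [  0.  -14.4  -2.1]
1.3 [  0.  -14.5  -1.4]
1.25 [  0.  -14.5  -0.7]
1.2 [  0.  -14.5   0.1]
1.15 [  0.  -14.5   0.8]
1.1 [  0.  -14.5   1.5]
1.05 [  0.  -14.4   2.2]
1.0 [  0.  -14.2   3. ]
0.95 [  0.  -14.1   3.7]
0.9 [  0.  -13.9   4.4]
0.85 [  0.  -13.6   5. ]
0.8 [  0.  -13.4   5.7]
0.75 [  0.  -13.1   6.4]
0.7 [  0.  -12.7   7. ]
0.65 [  0.  -12.4   7.7]
0.6 [  0.  -12.    8.3]
0.55 [  0.  -11.5   8.8]
0.5 [  0.  -11.1   9.4]
0.45 [  0.  -10.6  10. ]
0.4 [  0.  -10.1  10.5]
0.35 [ 0.  -9.5 11. ]
0.3 [ 0.  -9.  11.4]
0.25 [ 0.  -8.4 11.9]
0.2 [ 0.  -7.8 12.3]
0.15 [ 0.  -7.2 12.6]
0.1 [ 0.  -6.5 13. ]
0.05 [ 0.  -5.9 13.3]
-0.0 [ 0.  -5.2 13.6]
```

Handle gripped (14.5 mm). Swinging back from 1.45 towards 0.65 rad.

>>> move_arm(
  motion=[0,-0.0143,-0.0028,0,0,0,-1,0,-0.0144,-0.0021,0,0,0,-1,0,-0.0145,-0.0014,0,0,0,-1,0,-0.0145,-0.0007,0,0,0,-1,0,-0.0145,0.0001,0,0,0,-1,0,-0.0145,0.0008,0,0,0,-1,0,-0.0145,0.0015,0,0,0,-1,0,-0.0144,0.0022,0,0,0,-1],
)

```text
time: 32.93
tool_pos: [0.5121, 0.3088, 0.2878]
orientation: [0.001, -0.095, 0.995, 0.001]
wrist_force: [-3.2, 4.4, -1.1]
opening: 0.0144
```

>>> move_arm(
  motion=[0,-0.0142,0.003,0,0,0,-1,0,-0.0141,0.0037,0,0,0,-1,0,-0.0139,0.0044,0,0,0,-1,0,-0.0136,0.005,0,0,0,-1,0,-0.0134,0.0057,0,0,0,-1,0,-0.0131,0.0064,0,0,0,-1,0,-0.0127,0.007,0,0,0,-1,0,-0.0124,0.0077,0,0,0,-1],
)

```text
time: 33.6
tool_pos: [0.5325, 0.2023, 0.2433]
orientation: [-0.0, -0.095, 0.995, -0.001]
wrist_force: [-4.5, 0.7, 2.1]
opening: 0.0139
```

```bash
python3 - <<'E'
from plan import *
to(hand(.65)-[0,0,.0605],"th .65")
E
```

```text
th .65 tool shift mm [-1.1  4.9  2.7] turn about z deg to +Y 0.0 | tcp [0.5325 0.2023 0.2433] tilt 0.06 t 33.6 open 0.0139 F [-4.5  0.7  2.1]
```

>>> move_arm(
  motion=[0,-0.012,0.0083,0,0,0,-1,0,-0.0115,0.0088,0,0,0,-1,0,-0.0111,0.0094,0,0,0,-1,0,-0.0106,0.01,0,0,0,-1,0,-0.0101,0.0105,0,0,0,-1,0,-0.0095,0.011,0,0,0,-1,0,-0.009,0.0114,0,0,0,-1,0,-0.0084,0.0119,0,0,0,-1],
)

```text
time: 34.27
tool_pos: [0.5478, 0.1227, 0.1604]
orientation: [-0.0, -0.095, 0.995, 0.0]
wrist_force: [-2.6, 2.8, 0.0]
opening: 0.0141
```

>>> move_arm(
  motion=[0,-0.0078,0.0123,0,0,0,-1,0,-0.0072,0.0126,0,0,0,-1,0,-0.0065,0.013,0,0,0,-1,0,-0.0059,0.0133,0,0,0,-1,0,-0.004,0.01,0,0,0,-1,0,0,0,0,0,0,-1,0,0,0,0,0,0,-0.2,0,0,0,0,0,0,0],
)

```text
time: 34.93
tool_pos: [0.5549, 0.0928, 0.1011]
orientation: [0.001, -0.096, 0.995, -0.0]
wrist_force: [-0.7, 0.3, -0.7]
opening: 0.0373
```

>>> move_arm(
  motion=[0,0,0,0,0,0,0,0,0,-0.02,0,0,0,0,0,0,-0.035,0,0,0,0,0,0,-0.035,0,0,0,0,0,-0.01,-0.035,0,0,0,0,0,-0.04,0,0,0,0,0,0,-0.04,0,0,0,0,0,0,-0.04,0,0,0,0,0],
)

```text
time: 35.6
tool_pos: [0.5792, -0.0367, 0.2261]
orientation: [0.001, -0.096, 0.995, -0.0]
wrist_force: [0.6, -0.2, -0.2]
opening: 0.0426
```

```bash
python3 - <<'E'
from plan import *
to(hand(0)+[0,0,.1],"x")
for n in("scene","wrist"):
    im,w,s=look(n,"f"+n);d=w-PAD;sx=d@X;sy=d@Y
    m=(np.abs(w[...,2]-.185)<.025)&(np.abs(sx)<.085)&(np.abs(sy)<.085)
    P=np.c_[sx[m],sy[m],w[m][:,2]];c=np.linalg.lstsq(np.c_[P[:,:2],np.ones(len(P))],P[:,2],rcond=None)[0];print(n,len(P),"top slope x,y",c[:2],"z",c[2])
im,w,_=look("side")
for k,u,v in(("jar",337,324),("timer",405,272)):print(k,w[v,u])
E
```

```text
x tool shift mm [ -0.6 133.8 -29. ] turn about z deg to +Y 0.1 | tcp [ 0.5792 -0.0367  0.2261] tilt 0.1 t 35.6 open 0.0426 F [ 0.6 -0.2 -0.2]
scene 3846 top slope x,y [ 0.00013786 -0.0034878 ] z 0.17829206617639534
wrist 13692 top slope x,y [-0.00120664 -0.00050228] z 0.17921058532142703
jar [ 0.73894603 -0.19917138  0.08835691]
timer [0.78715867 0.00135363 0.06042237]
```

View pics/fscene.png

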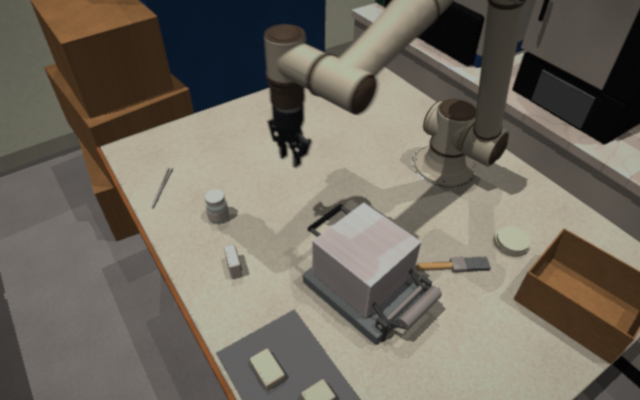

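The cover is shut: its top is flat at 0.179 m, with a slope under 0.004. The robot is clear, and the jar, timer and brush are where they were. Handing in.

```bash
python3 -c "
from cell import *
print(job_done())"
```

```text
the job is handed in; nothing more can be done
None
```

I opened the cover past its balance point and let it rest open. I then nested crucibles a, b, c and d on the pad, guided the cover shut by its handle, and handed the job in at about 36 s of robot time. `job_done()` gives no verdict, so what follows is from my own checks.

**Last checks:**
- **Nest, before the cover was shut:** rims stood at 0.084, 0.112, 0.140 and 0.168 m, as they should when seated. All centres were within about 10 mm of the pad centre, against the 20 mm limit. The side camera's fit for a (about 95 mm off) disagreed with the wrist and scene views; I took it as a bad fit because both of those put a within 5 mm.
- **Cover, after shutting:** its top was level (slope under 0.004 rad) at 0.179 m, so it is shut. The crucibles can't be seen under the cover, so I could not check them again.
- **Bystanders:** the timer measured within 1 mm of its start and the jar within 1 mm horizontally. The brush was only checked by eye and looked unmoved.
- **Robot:** clear of everything, with wrist force near zero.

**What went wrong on the way:**
- **Finger reach:** the first grab at the handle closed on nothing. The real finger tips sit about 42 mm behind the reported tool point, so I used that measured offset from then on.
- **Crucible d:** the first insertion caught on c's rim with about 68 N at the wrist. This shifted c and b by 6–10 mm, still nested and in tolerance. I backed off, straightened d and inserted it cleanly.

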